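# Present an agar dish to the inspection camera

## Task

Set the dimmer lever of the inspection light to its green mark, then lift the tan (sand-coloured) agar dish out of the dish rack and hold it up between the small inspection camera and the lit panel: midway between them, its centre level with the lens, standing on edge with its flat face square to the camera. Leave the red and the brown dish where they stand in the rack. The program finishes while the gripper is still holding the dish steady there; nothing is put down or let go.

Things in the scene. Friction and masses are not known exactly. Their poses are not given: they have to be found in the camera images.
- rig: Inspection rig, fixed; place and yaw vary. Grey base 110 x 270 x 12 mm, origin at the centre of its underside, z up. y is the line of sight: a dark camera at the -y end (lens front at y -96 mm, lens axis 125 mm and camera top 146 mm above the table) looks along +y at a white-framed lit panel 120 mm wide (lit face at y +100 mm, 59 to 185 mm above the table).
- view_point (a point): The point in the air where the dish's centre belongs: on the lens axis midway between lens and lit panel, 125 mm above the table. Axes as the rig's: y is the line of sight, z up.
- dimmer (a joint): Dimmer lever's angle, rad, 0 to 1.4. 0: leaning 0.7 from upright to the rig's -y; 0.7: upright; 1.4: leaning 0.7 to the rig's +y. The green mark is at 1.0 (leaning 0.3 from upright to +y); the other marks are black. It stays where it is left (friction, about 1 N at the knob).
- dimmer_pivot (a point): Hinge of the dimmer lever, 36 mm above the table, in a white box 50 x 80 mm, 40 mm high, at x -105, y +15 mm on the rig; axes as the rig's. The lever turns about the rig's x, swinging along its y. An upright fan-shaped scale (top 80 mm above the table) stands 16 mm behind it (+x).
- dimmer_knob (a point): Centre of the black ball knob, 18 mm in diameter, on the end of the thin steel lever, 75 mm from the hinge. Pinch it across the rig's x direction from above, or push it.
- dish_rack: Dish rack, fixed; place and yaw vary. Aluminium plate 90 x 150 x 6 mm, origin at the centre of its underside, z up. Slots at y = -55, 0, +55 mm each hold one dish on edge (dish axis along the rack's y) between steel pins 43 mm high; the dishes rest 10 mm above the table, their tops at 103 mm.
- tan_dish: The tan (sand-coloured) agar dish with its lid, fixed together: a disc 93 mm in diameter, 16 mm thick, about 30 g, standing on edge in one of the rack's slots. Origin at the centre of its underside; its z axis is the disc's axis, which lies level. Pinch it from above across its thickness at the top of the rim.
- tan_dish_centre (a point): Centre of the tan dish, halfway through its thickness; axes as the dish's.
- red_dish: A dark red agar dish of the same size and frame, in another slot: leave it.
- brown_dish: A dark brown agar dish of the same size and frame, in another slot: leave it.

How it is judged:
By the outcome, as a careful person would: the job done as asked, in the order asked, and still so for the second after the job is handed in, while the arm keeps its last pose, push and grip.
It also fails if it takes over 58 s, if anything falls off the work surface, if the arm or the gripper's body presses on something with over 40 N, if the wrist force passes 120 N, or if a joint passes its speed limit or range.

## Robot

A 6-joint arm with a two-finger parallel gripper is mounted at the origin on the work surface; the furniture and walls round the work are solid. World frame = base frame: x ahead of the robot, y to its left, z up, the work surface at z = 0. Lengths are in m, angles in rad, forces in N, time in s.
With the tool pointing down it reaches from about 0.35 to 0.875 m from the base axis. Payload 15.5 kg.
Tool frame: the origin (TCP) lies at the very end of the fingers, on their centre line; the grasp point (between the pads) lies 19 mm behind it; x points along the fingers, y is the direction in which the jaws open and shut, and the axes are right-handed (so a half turn about x gives the same grasp; the last joint's range is limited). The gripper opens to 85 mm and grips with 20 to 120 N. Pads are 22 mm wide; open, the fingers measure 114 mm over their backs; the gripper's body (76 mm by 85 mm) begins 54 mm behind the grasp point. The pads swing forward as they close: fully open they stand 13 mm farther back than shut.
Start: joints at [-1.196, 0.494, 1.345, -0, 1.302, -0.096], TCP at [0.283, -0.557, 0.231] pointing down, gripper open.
Joint ranges: [-2.91, 2.91], [-0.82, 2.16], [0.22, 2.67], [-1.22, 4.37], [0.12, 2.79], [-3.08, 3.08]. Speed limits (rad/s): [1.89, 1.89, 2.57, 3.01, 3.01, 3.01].

## Interface

Orientations are given as a unit quaternion [w, x, y, z].
In Python, from plant import manip gives the robot as it stands.
- The arm moves only by the tool arm_command, never from a script. Its argument "motion" is a list of rows, each an object with "travel": the shift along the tool's x, y, z scaled (see below), a list of three; "dr": the turn, a rotation vector about the tool's x, y, z scaled (see below), a list of three; "grip": the opening, from 0 (shut) to 1 (fully open). A call has 1 to 5 rows; each row is the pose to reach, as a shift and turn from the pose commanded when the call began, along the tool's axes at that moment; what a row does not reach only later rows make up. The controller multiplies each number of a shift by 0.15 m and each number of a turn by 30 degrees. A row lasts 1/10 s, in which the tool goes at most 50 mm and 8.59 degrees, less where a joint would pass 70% of its speed; a pose out of reach is approached as far as the arm can. A call with a number of a shift or a turn outside -1 to 1 is refused whole. A call with a gripper value outside its range is refused whole. The fingers move at their own pace and stop on an object; "squeeze" is the grip in N (left out, the last holds). Time passes only in rows, so rows that repeat a pose let the fingers close. It gives the time, the measured TCP pose, the force and the opening at its end, in the units of the state.
- manip.state(): the state, without advancing time (a new reading comes with each control period).
- manip.read_camera(name): name is "scene" or "top"; returns a dict with "image" (400x640x3 uint8, blue, green, red), "depth" (400x640 float32, m along the optical axis (not along the pixel's ray), 0 where there is no reading), "intrinsics" (3x3 intrinsics, pixels), "D" ([k1, k2, p1, p2, k3] as OpenCV has them; the pictures are not rectified), "R" (3x3) and "t" (3): a world point X has camera coordinates R X + t. Camera axes: x right, y down, z forward; pixel columns grow to the right and rows downward; lengths in m; the calibration is good to about 2 mm. A picture is of the moment at which its call begins.
- manip.sign_off(): hands the job in, once; it reports no verdict.
Trained networks look in a picture, given as the dict that the camera call returned (one of the last four; its "shot" number tells which), for a name from the list of things; names that differ only in an ending like _2 or _b are one class to them, and where a whole thing is asked for, a point or a joint stands for the part that bears it (a point fixed in the world has none). Each returns a list of dicts, best first, with "score" (0 to 1); they miss things now and then, are a little off and sometimes report something else, mostly with a low value. They report only what shows in the picture. A call takes as long as a camera call.
- manip.boxes_of(picture, thing): "bbox" ([centre column, centre row, width, height] in pixels, round what is visible of it).
- manip.masks_of(picture, thing): "pixels" (400x640 bool, what is visible of it) and "bbox" ([centre column, centre row, width, height] in pixels, round what is visible of it).
The state is a dict: "time": time; "joint_positions": joint angles; "qvel": joint speeds; "tau": joint torques, N m; "tcp_pos": TCP position; "tool_rot": TCP orientation; "ft_force": force on the tool from outside, world axes, zero at the start; "moment": the same for the moment, N m; "grip_width": finger opening in m.
Only numpy, scipy, OpenCV 4.12 (cv2) and the standard library are available. Lean on these libraries where they do the work, as an engineer would, in place of code of your own. Each camera call takes 0.05 s, during which the arm holds its last target.

## Working session

There is one attempt and no reset: what is moved stays moved. The work goes in short steps, Python scripts to look and compute and a tool call to move; the robot and the scene stay as the last step left them, time stands still between calls to the robot, and variables do not carry over. Pictures are saved under pics/ and viewed, and the job is handed in when it is done.

Besides the shell and the picture viewer there is one more tool, called after "Emit:" as name(argument=value, ...) on one line, values as JSON. arm_command: Moves the arm, as the interface text tells. Its arguments: {"type":"object","properties":{"motion":{"type":"array"},"squeeze":{"type":"number"}},"required":["motion"]}

```bash
ls; mkdir -p pics; cat > h.py <<'E'
import numpy as np, cv2, pickle
from plant import manip
def cap(n,tag):
    p=manip.read_camera(n); cv2.imwrite(f'pics/{tag}.png',p['image']); pickle.dump(p,open(f'{tag}.pkl','wb')); return p
def pts(p,mask):
    K=p['intrinsics'];v,u=np.nonzero(mask&(p['depth']>0)); d=p['depth'][v,u]
    n=cv2.undistortPoints(np.stack([u,v],1).astype(float)[:,None],K,np.array(p['D']))[:,0]
    c=np.c_[n*d[:,None],d]; return (c-p['t'])@np.array(p['R'])
def proj(p,X):
    return cv2.projectPoints(np.array(X,float).reshape(-1,3),cv2.Rodrigues(np.array(p['R']))[0],np.array(p['t'],float),p['intrinsics'],np.array(p['D']))[0][:,0]
E
python3 - <<'E'
from h import *
print(manip.state())
for n in ['scene','top']:
    p=cap(n,n+'0')
    print(n,(-np.array(p['R']).T@p['t']).round(3))
    for t in ['rig','dimmer','dimmer_knob','dish_rack','tan_dish','red_dish','brown_dish']:
        for m in manip.masks_of(p,t)[:2]:
            q=pts(p,m['pixels']); print(t,round(m['score'],2),np.round(m['bbox']),m['pixels'].sum(),np.median(q,0).round(3) if len(q) else '',q.min(0).round(3),q.max(0).round(3))
E
```

```text
pics
{'time': 0.0, 'joint_positions': array([-1.19649324e+00,  4.94207466e-01,  1.34613387e+00,  4.56358934e-05,
        1.30250013e+00, -9.54965331e-02]), 'qvel': array([-0.00083321, -0.00067499,  0.00136386, -0.00257515,  0.0014878 ,
       -0.00010272]), 'tau': array([-4.73987151e-03, -8.82158089e+01, -3.83871424e+01, -6.12505719e-04,
        1.01097653e-02,  4.95527433e-05]), 'tcp_pos': array([ 0.2828278 , -0.55694054,  0.23068423]), 'tool_rot': array([-0.16413235, -0.68764289, -0.16501116,  0.68773479]), 'ft_force': array([-0.62326989,  0.22766968, -0.4962737 ]), 'moment': array([0.00140695, 0.01509159, 0.04644563]), 'grip_width': 0.08528452702062375}
scene [-0.073 -0.671  0.466]
rig 0.65 [334. 186. 112. 105.] 4481 [ 0.618 -0.03   0.06 ] [ 0.457 -0.198 -0.004] [0.747 0.141 0.185]
dimmer 0.53 [313. 201.  18.  22.] 71 [ 0.537 -0.093  0.098] [ 0.532 -0.102  0.046] [ 0.545 -0.063  0.11 ]
dimmer_knob 0.53 [312. 200.  19.  29.] 119 [ 0.538 -0.082  0.081] [ 0.532 -0.102  0.01 ] [0.668 0.04  0.11 ]
dimmer_knob 0.42 [314. 247.  41.  36.] 894 [ 0.41  -0.202  0.068] [ 0.37  -0.258 -0.002] 
[... 659 characters left out ...]
39 -0.1    0.044] [ 0.552 -0.059  0.111]
dimmer_knob 0.17 [277. 148. 175. 133.] 11935 [ 0.632 -0.046  0.013] [ 0.508 -0.196 -0.004] [0.714 0.074 0.189]
dish_rack 0.56 [354. 260.  84.  67.] 2854 [ 0.427 -0.189  0.006] [ 0.368 -0.261 -0.005] [ 0.486 -0.121  0.104]
tan_dish 0.89 [363. 261.  18.  53.] 461 [ 0.425 -0.201  0.08 ] [ 0.382 -0.222  0.004] [ 0.468 -0.189  0.104]
red_dish 0.88 [392. 267.  21.  49.] 581 [ 0.413 -0.253  0.075] [ 0.37  -0.28   0.003] [ 0.452 -0.241  0.104]
brown_dish 0.67 [276. 146. 178. 131.] 12271 [ 0.631 -0.046  0.013] [ 0.506 -0.205 -0.004] [0.738 0.118 0.189]
brown_dish 0.6 [328. 252.  19.  50.] 229 [ 0.438 -0.145  0.084] [ 0.398 -0.158  0.016] [ 0.479 -0.134  0.104]
```

```bash
python3 - <<'E'
import cv2
a=cv2.imread('pics/scene0.png');b=cv2.imread('pics/top0.png')
cv2.imwrite('pics/s0z.png',cv2.resize(a[120:310,230:430],None,fx=3,fy=3,interpolation=2))
cv2.imwrite('pics/t0z.png',cv2.resize(b[70:310,170:420],None,fx=2.5-.1,fy=2.4,interpolation=2))
E
```

```text
(no output)
```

View pics/s0z.png

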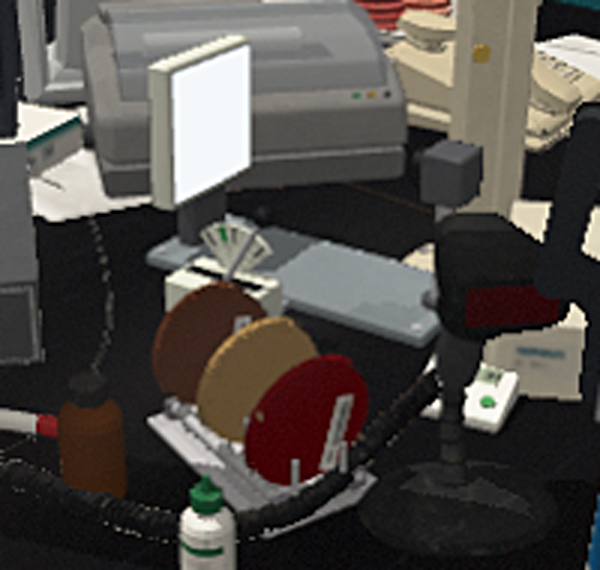

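View pics/t0z.png

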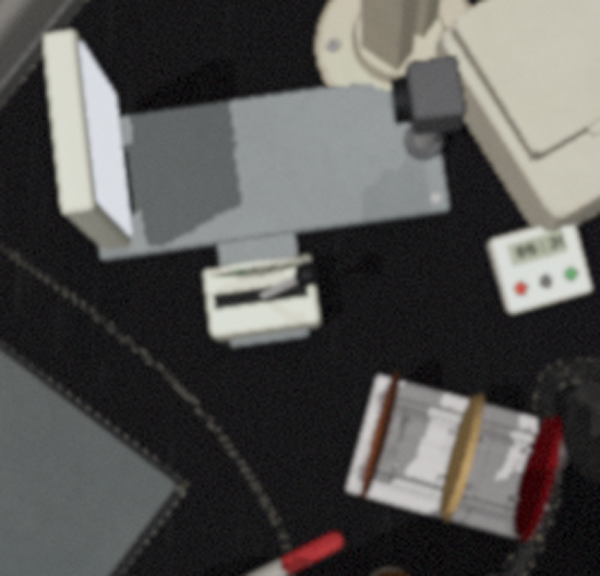

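View pics/scene0.png

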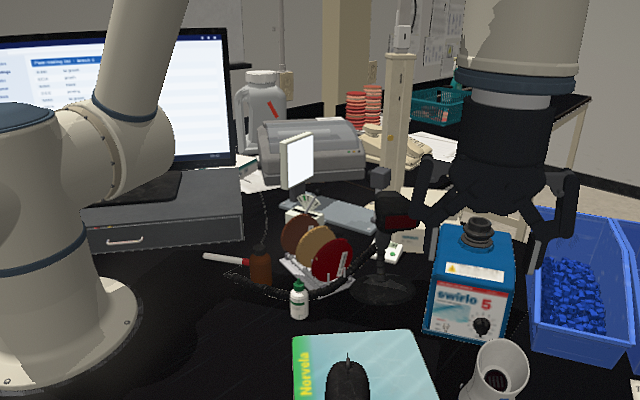

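View pics/top0.png

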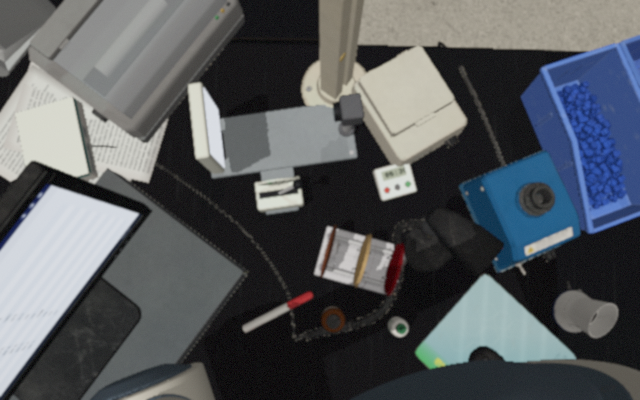

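```bash
cat > fit.py <<'E'
from h import *
p=pickle.load(open('top0.pkl','rb'))
m=np.ones((400,640),bool); q=pts(p,m); v,u=np.nonzero(m&(p['depth']>0)); im=p['image'][v,u].astype(int)
def rect(sel,name):
    r=cv2.minAreaRect((q[sel][:,:2]*1000).astype(np.float32)); print(name,sel.sum(),np.round(r[0],1),np.round(r[1],1),round(r[2],2)); return r
lum=im.sum(1)
roi=(u>205)&(u<362)&(v>95)&(v<185)
b=roi&(q[:,2]>.007)&(q[:,2]<.018)&(lum>200)
rect(b,'base')
roi2=(u>250)&(u<308)&(v>172)&(v<218)
box=roi2&(q[:,2]>.034)&(q[:,2]<.046); rect(box,'box')
k=roi2&(q[:,2]>.085); print('knob',q[k].mean(0),q[k].min(0),q[k].max(0),im[k].mean(0))
pan=(u>185)&(u<230)&(v>75)&(v<180)&(q[:,2]>.17); rect(pan,'paneltop'); print(q[pan][:,2].max())
cam=(u>330)&(u<370)&(v>90)&(v<140)&(q[:,2]>.13)&(q[:,2]<.16); rect(cam,'camtop')
roi3=(u>310)&(u<410)&(v>222)&(v<298)
pl=roi3&(q[:,2]>.002)&(q[:,2]<.011)&(lum>150); rect(pl,'plate')
for n,c in [('tan',(355,373)),('brown',(318,338)),('red',(380,408))]:
    d=roi3&(q[:,2]>.06)&(u>c[0])&(u<c[1]); r=rect(d,n)
    X=q[d]; t=X[X[:,2]>.095]; print('  top',t.mean(0).round(4),len(t),X[:,2].max())
# height map of tall things
H=np.zeros((400,640)); H[v,u]=q[:,2]
cv2.imwrite('pics/H.png',cv2.applyColorMap((np.clip(H/.4,0,1)*255).astype(np.uint8),cv2.COLORMAP_JET))
for uu,vv in [(430,240),(470,240),(340,30),(340,85),(410,100),(540,200),(330,318),(398,325),(395,182),(200,100),(50,250)]:
    i=np.argmin((u-uu)**2+(v-vv)**2); print(uu,vv,q[i].round(3))
E
python3 fit.py
```

```text
base 7496 [640.4 -51.5] [140.6 272.3] 16.58
box 982 [539.7 -56. ] [50.4 80.2] 9.82
knob [ 0.54514046 -0.0923985   0.10544386] [ 0.53748214 -0.10133345  0.08503841] [ 0.55406904 -0.08066837  0.11131634] [50.58 51.64 51.54]
paneltop 1276 [626.4  56.4] [121.1  24.3] 9.56
0.18872315092254044
camtop 750 [ 664.  -171.5] [43.2 48.1] 9.1
plate 2139 [ 420.9 -203.9] [170.8 129.6] 88.38
tan 334 [ 423.6 -207.4] [17.8 90.2] 76.93
  top [ 0.4244 -0.2048  0.0993] 103 0.10414805278028587
brown 198 [ 439.  -148.4] [17.6 90.6] 74.71
  top [ 0.4402 -0.1433  0.0989] 82 0.10376083594076332
red 439 [ 410.4 -259.9] [17.7 91.9] 75.59
  top [ 0.4099 -0.2571  0.0988] 115 0.10388376931880042
430 240 [ 0.464 -0.327  0.012]
470 240 [ 0.452 -0.347  0.195]
340 30 [ 0.714 -0.153  0.305]
340 85 [ 0.723 -0.16   0.082]
410 100 [ 0.697 -0.28   0.086]
540 200 [ 0.519 -0.469  0.153]
330 318 [ 0.329 -0.15   0.08 ]
398 325 [ 0.318 -0.263  0.063]
395 182 [ 0.567 -0.264  0.013]
200 100 [0.657 0.056 0.184]
50 250 [0.42  0.193 0.324]
```

View pics/H.png

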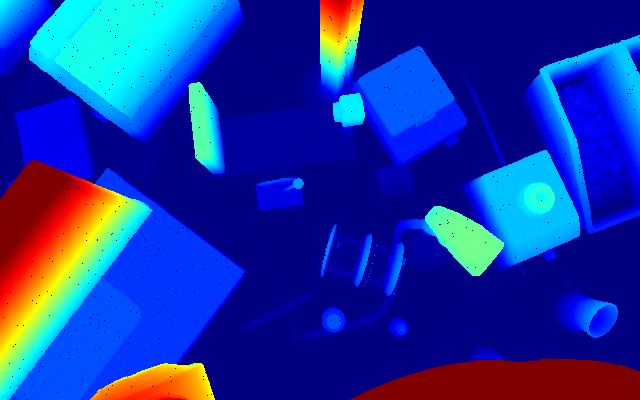

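```bash
cat >> h.py <<'E'
from scipy.spatial.transform import Rotation as Ro
RIG=np.array([.6451,-.0534]); YAW=np.radians(9.45)
def rig(x,y,z): c,s=np.cos(YAW),np.sin(YAW); return np.array([RIG[0]+c*x-s*y,RIG[1]+s*x+c*y,z])
def tr():
    s=manip.state(); w=s['tool_rot']; return s,Ro.from_quat([w[1],w[2],w[3],w[0]])
def plan(P,jaw):
    """units to reach TCP P, tool down, jaw axis yaw (deg)"""
    s,R=tr(); x=np.array([0,0,-1.]); best=[]
    for j in (jaw,jaw+180):
        y=np.array([np.cos(np.radians(j)),np.sin(np.radians(j)),0]); T=Ro.from_matrix(np.c_[x,y,np.cross(x,y)])
        dr=(R.inv()*T).as_rotvec(); print('jaw',round(j,1),'dr units',(dr/np.radians(30)).round(3),'deg',np.degrees(np.linalg.norm(dr)).round(1))
    print('tcp',s['tcp_pos'].round(4),'jaw now',np.degrees(np.arctan2(*R.as_matrix()[[1,0],1])).round(2),'q',s['joint_positions'].round(2),'t',s['time'],'w',s['grip_width'].round(4),'F',s['ft_force'].round(1))
    print('travel units',(R.inv().apply(np.array(P)-s['tcp_pos'])/.15).round(3))
E
python3 - <<'E'
from h import *
s,R=tr(); print(R.as_matrix().round(3))
k=rig(-105,15,36)
plan([*rig(-.105,.015-.0365,.2)],9.45)
for n in ('scene0','top0'):
    p=pickle.load(open(n+'.pkl','rb')); im=p['image'].copy()
    def poly(P,c=(0,255,0)):
        cv2.polylines(im,[np.int32(np.round(proj(p,P)*8))],True,c,1,cv2.LINE_AA,3)
    z=.012
    poly([rig(a*.055,b*.135,z) for a,b in((-1,-1),(1,-1),(1,1),(-1,1))])
    poly([rig(a,.1,b) for a,b in((-.06,.059),(.06,.059),(.06,.185),(-.06,.185))],(0,0,255))
    poly([rig(-.105+a*.025,.015+b*.04,.04) for a,b in((-1,-1),(1,-1),(1,1),(-1,1))])
    c=np.array([.4251,-.2038]); ax=np.array([np.sin(np.radians(14.4)),np.cos(np.radians(14.4))]); t=np.array([ax[1],-ax[0]])
    poly([[*(c+t*a*.045+ax*b*.075),.006] for a,b in((-1,-1),(1,-1),(1,1),(-1,1))])
    for o,cc in ((0,(255,255,0)),(.055,(255,0,255)),(-.055,(255,0,255))):
      for e in (-.008,.008):
        poly([[*(c+ax*(o+e)+t*.0465*np.cos(h)),.0565+.0465*np.sin(h)] for h in np.linspace(0,6.28,40)],cc)
    f=im[120:310,230:430] if n[0]=='s' else im[75:305,180:420]
    g=3.8 if n[0]=='s' else 2.6
    cv2.imwrite(f'pics/{n}ov.png',cv2.resize(f,None,fx=min(g,3),fy=min(g,3),interpolation=2))
E
```

```text
[[-0.     0.453 -0.892]
 [ 0.    -0.892 -0.453]
 [-1.    -0.     0.   ]]
jaw 9.4 dr units [-2.418  0.     0.   ] deg 72.5
jaw 189.4 dr units [ 3.582  0.    -0.   ] deg 107.5Traceback (most recent call last):
  File "<stdin>", line 4, in <module>
  File "h.py", line 22, in plan
    print('tcp',s['tcp_pos'].round(4),'jaw now',np.degrees(np.arctan2(*R.as_matrix()[[1,0],1])).round(2),'q',s['joint_positions'].round(2),'t',s['time'],'w',s['grip_width'].round(4),'F',s['ft_force'].round(1))
                                                                                                                                                             ^^^^^^^^^^^^^^^^^^^^^
AttributeError: 'float' object has no attribute 'round'
```

```bash
sed -i "s/s\['grip_width'\].round(4)/round(s['grip_width'],4)/" h.py
cat > ov.py <<'E'
from h import *
import sys
def ov(n,c=np.array([.4251,-.2038]),phi=14.4):
    p=pickle.load(open(n+'.pkl','rb')); im=p['image'].copy()
    def poly(P,cc=(0,255,0)):
        cv2.polylines(im,[np.int32(np.round(proj(p,P)*8))],True,cc,1,cv2.LINE_AA,3)
    z=.012
    poly([rig(a*.055,b*.135,z) for a,b in((-1,-1),(1,-1),(1,1),(-1,1))])
    poly([rig(a,.1,b) for a,b in((-.06,.059),(.06,.059),(.06,.185),(-.06,.185))],(0,0,255))
    poly([rig(-.105+a*.025,.015+b*.04,.04) for a,b in((-1,-1),(1,-1),(1,1),(-1,1))])
    ax=np.array([np.sin(np.radians(phi)),np.cos(np.radians(phi))]); t=np.array([ax[1],-ax[0]])
    poly([[*(c+t*a*.045+ax*b*.075),.006] for a,b in((-1,-1),(1,-1),(1,1),(-1,1))])
    for o,cc in ((0,(255,255,0)),(.055,(255,0,255)),(-.055,(255,0,255))):
      for e in (-.008,.008):
        poly([[*(c+ax*(o+e)+t*.0465*np.cos(h)),.0565+.0465*np.sin(h)] for h in np.linspace(0,6.28,40)],cc)
    f=im[120:310,230:430] if n[0]=='s' else im[75:305,180:420]
    cv2.imwrite(f'pics/{n}ov.png',cv2.resize(f,None,fx=2.6,fy=2.6,interpolation=2))
if __name__=='__main__':
    for n in ('scene0','top0'): ov(n)
    plan([*rig(-.105,.015-.0365,.2)],9.45)
E
python3 ov.py
```

```text
jaw 9.4 dr units [-2.418  0.     0.   ] deg 72.5
jaw 189.4 dr units [ 3.582  0.    -0.   ] deg 107.5
tcp [ 0.2829 -0.5573  0.2313] jaw now -63.08 q [-1.2   0.49  1.35 -0.    1.3  -0.1 ] t 0.8 w 0.0857 F [-0.1 -0.5  0.1]
travel units [ 0.209 -1.976 -2.963]
```

View pics/scene0ov.png

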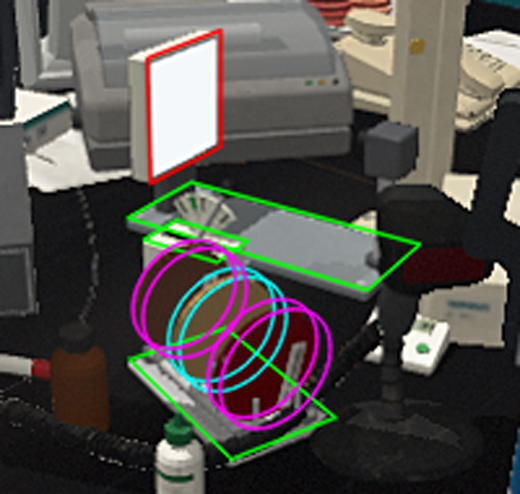

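View pics/top0ov.png

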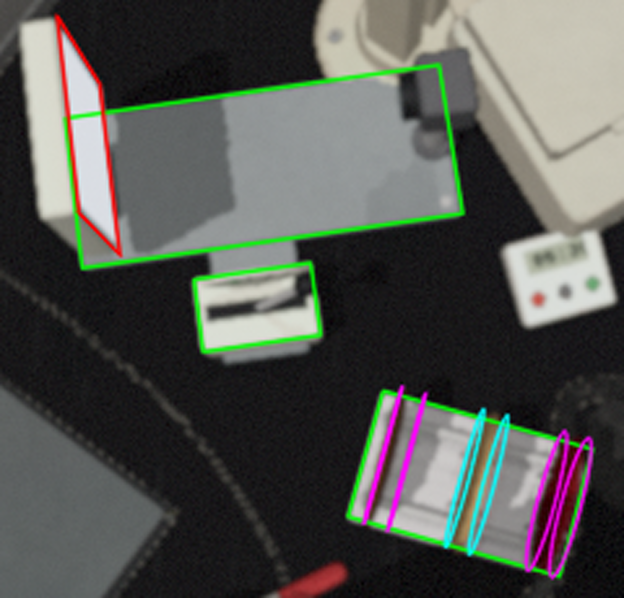

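Emit:
arm_command(motion=[{"travel": [-0.3,0,0],"dr": [-0.25,0,0],"grip": 0.5},{"travel": [-0.46,-0.25,-0.35],"dr": [-0.5,0,0],"grip": 0.5},{"travel": [-0.46,-0.45,-0.65],"dr": [-0.75,0,0],"grip": 0.5},{"travel": [-0.46,-0.66,-0.98],"dr": [-1,0,0],"grip": 0.5},{"travel": [-0.46,-0.66,-0.98],"dr": [-1,0,0],"grip": 0.5}])

```text
time: 1.3
tcp_pos: [0.3703, -0.3997, 0.3008]
tool_rot: [0.339, 0.621, 0.339, -0.62]
ft_force: [0.9, -0.6, -0.7]
grip_width: 0.0427
```

```bash
python3 -c "
from h import *
plan([*rig(-.105,.015-.0365,.25)],9.45)"
```

```text
jaw 9.4 dr units [-1.406e+00 -0.000e+00 -1.000e-03] deg 42.2
jaw 189.4 dr units [ 4.594e+00 -1.000e-03  0.000e+00] deg 137.8
tcp [ 0.3703 -0.3997  0.3008] jaw now -32.73 q [-0.93  0.32  1.44  0.    1.38 -0.36] t 1.3 w 0.0427 F [ 0.9 -0.6 -0.7]
travel units [ 0.339 -0.13  -2.356]
```

Emit:
arm_command(motion=[{"travel": [0,-0.02,-0.3],"dr": [-0.25,0,0],"grip": 0.5},{"travel": [0,-0.04,-0.6],"dr": [-0.5,0,0],"grip": 0.5},{"travel": [0,-0.05,-0.9],"dr": [-0.75,0,0],"grip": 0.5},{"travel": [0,-0.06,-1],"dr": [-1,0,0],"grip": 0.5},{"travel": [0,-0.06,-1],"dr": [-1,0,0],"grip": 0.5}])

```text
time: 1.8
tcp_pos: [0.4444, -0.27, 0.3004]
tool_rot: [0.488, 0.512, 0.488, -0.512]
ft_force: [-0.2, -0.3, 0.6]
grip_width: 0.0426
```

```bash
python3 -c "
from h import *
plan([*rig(-.105,.015-.0365,.25)],9.45)"
```

```text
jaw 9.4 dr units [-0.406 -0.    -0.   ] deg 12.2
jaw 189.4 dr units [ 5.594e+00 -1.000e-03  0.000e+00] deg 167.8
tcp [ 0.4444 -0.27    0.3004] jaw now -2.72 q [-0.66  0.28  1.5   0.    1.36 -0.61] t 1.8 w 0.0426 F [-0.2 -0.3  0.6]
travel units [ 0.337  0.614 -1.218]
```

Emit:
arm_command(motion=[{"travel": [0,0.15,-0.3],"dr": [-0.2,0,0],"grip": 0.45},{"travel": [0,0.3,-0.6],"dr": [-0.406,0,0],"grip": 0.45},{"travel": [0,0.45,-0.9],"dr": [-0.406,0,0],"grip": 0.45},{"travel": [0,0.614,-1],"dr": [-0.406,0,0],"grip": 0.45},{"travel": [0,0.614,-1],"dr": [-0.406,0,0],"grip": 0.45}])

```text
time: 2.3
tcp_pos: [0.5458, -0.1259, 0.3001]
tool_rot: [0.538, 0.459, 0.538, -0.459]
ft_force: [-0.9, -0.1, -0.7]
grip_width: 0.0379
```

```bash
python3 -c "
from h import *
p=cap('top','top1')
im=p['image']
for t in ['dimmer_knob','dimmer']:
  for m in manip.masks_of(p,t)[:1]:
    q=pts(p,m['pixels']); print(t,m['score'],m['bbox'],q.mean(0),q[:,2].max())
X=proj(p,[rig(-.105,-.0215,.102)])[0]; print(X)
cv2.imwrite('pics/t1z.png',cv2.resize(im[100:260,200:400],None,fx=4,fy=3.7))
plan([*rig(-.105,.015-.0365,.15)],9.45)"
```

```text
dimmer_knob 0.66 [293.5, 187.7, 27.2, 17.0] [ 0.54503119 -0.08424679  0.08537846] 0.11210439858195984
dimmer 0.48 [291.9, 187.4, 23.0, 16.1] [ 0.54472097 -0.08614649  0.09036345] 0.11210439858195984
[297.2671912  183.73889736]
jaw 9.4 dr units [-0.016  0.     0.001] deg 0.5
jaw 189.4 dr units [ 5.984e+00  2.000e-03 -0.000e+00] deg 179.5
tcp [ 0.5431 -0.128   0.3001] jaw now 8.96 q [-0.34  0.34  1.41 -0.    1.39 -0.49] t 2.45 w 0.0382 F [-0.2  0.6 -0.5]
travel units [ 1.     0.051 -0.236]
```

View pics/t1z.png

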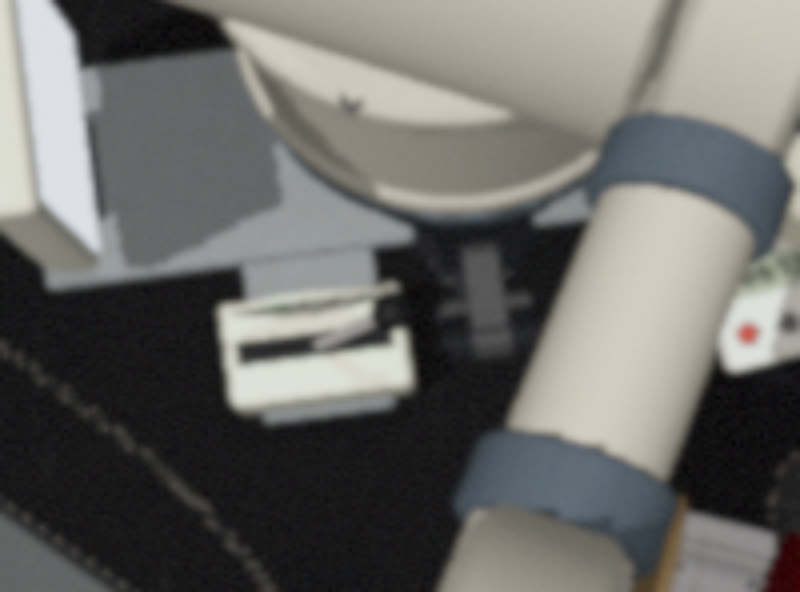

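Emit:
arm_command(motion=[{"travel": [0.2,0.05,-0.24],"dr": [-0.016,0,0],"grip": 0.45},{"travel": [0.5,0.05,-0.24],"dr": [-0.016,0,0],"grip": 0.45},{"travel": [0.8,0.05,-0.24],"dr": [-0.016,0,0],"grip": 0.45},{"travel": [1,0.05,-0.24],"dr": [-0.016,0,0],"grip": 0.45},{"travel": [1,0.05,-0.24],"dr": [-0.016,0,0],"grip": 0.45}])

```text
time: 2.95
tcp_pos: [0.5424, -0.091, 0.1471]
tool_rot: [0.537, 0.456, 0.541, -0.458]
ft_force: [0.0, -0.5, 0.7]
grip_width: 0.0381
```

```bash
python3 -c "
from h import *
p=cap('scene','scene2')
cv2.imwrite('pics/s2z.png',cv2.resize(p['image'][120:310,230:430],None,fx=3,fy=3,interpolation=2))
plan([*rig(-.105,.015-.0365,.09)],9.45)"
```

```text
jaw 9.4 dr units [-0.    -0.002  0.006] deg 0.2
jaw 189.4 dr units [6.e+00 9.e-03 4.e-03] deg 180.0
tcp [ 0.5439 -0.0912  0.1495] jaw now 9.44 q [-0.27  0.49  1.62 -0.    1.03 -0.44] t 3.0 w 0.0384 F [0.1 0.2 1.6]
travel units [0.397 0.008 0.006]
```

View pics/s2z.png

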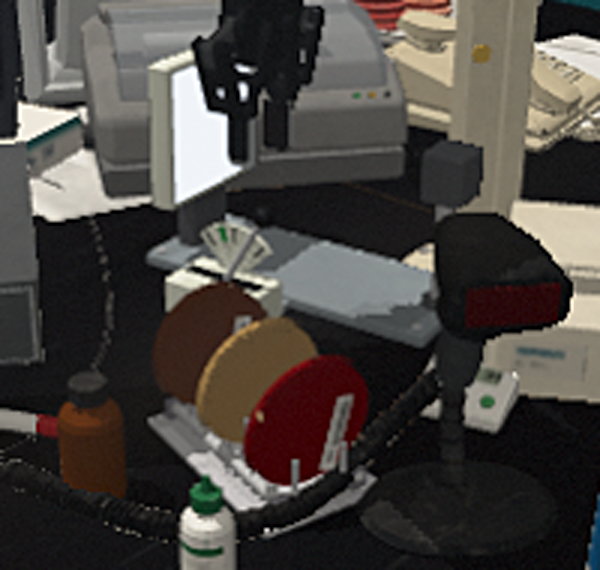

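```bash
python3 -c "
from h import *
p=pickle.load(open('scene2.pkl','rb'))
print((proj(p,[[.5439,-.0912,.1495],rig(-.105,-.0215,.102),rig(-.105,-.0215,.09)])-[230,120])*3)"
```

```text
[[261.94685308 153.92554251]
 [263.43343945 213.38809817]
 [263.37572089 228.06946416]]
```

Emit:
arm_command(motion=[{"travel": [0.2,0.008,0.006],"dr": [0,0,0],"grip": 0.45},{"travel": [0.35,0.008,0.006],"dr": [0,0,0],"grip": 0.45},{"travel": [0.4,0.008,0.006],"dr": [0,0,0],"grip": 0.45},{"travel": [0.4,0.008,0.006],"dr": [0,0,0],"grip": 0.45}])

```text
time: 3.4
tcp_pos: [0.5469, -0.0916, 0.0912]
tool_rot: [0.54, 0.457, 0.54, -0.457]
ft_force: [-0.0, -0.5, -0.1]
grip_width: 0.0385
```

```bash
python3 -c "
from h import *
p=cap('scene','scene3')
cv2.imwrite('pics/s3z.png',cv2.resize(p['image'][140:260,260:380],None,fx=5,fy=5,interpolation=2))
plan([*rig(-.105,.015-.0365,.09)],9.45)"
```

```text
jaw 9.4 dr units [ 0.003  0.001 -0.003] deg 0.1
jaw 189.4 dr units [-5.997e+00  4.000e-03  2.000e-03] deg 179.9
tcp [ 0.5473 -0.0915  0.0918] jaw now 9.54 q [-0.27  0.57  1.67 -0.    0.9  -0.44] t 3.45 w 0.0386 F [-0.1  0.3 -0.1]
travel units [ 0.012 -0.015 -0.   ]
```

View pics/s3z.png

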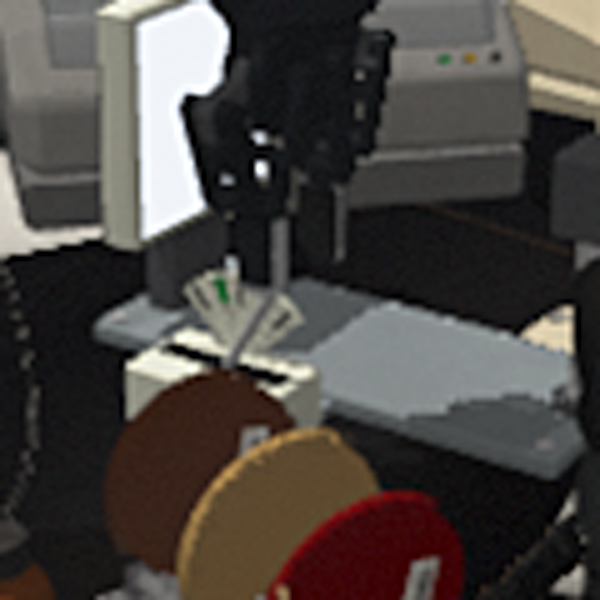

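Emit:
arm_command(motion=[{"travel": [0.005,-0.012,0],"dr": [0,0,0],"grip": 0.2},{"travel": [0.005,-0.012,0],"dr": [0,0,0],"grip": 0.1},{"travel": [0.005,-0.012,0],"dr": [0,0,0],"grip": 0.1},{"travel": [0.005,-0.012,0],"dr": [0,0,0],"grip": 0.1}], squeeze=20)

```text
time: 3.85
tcp_pos: [0.5436, -0.0922, 0.0908]
tool_rot: [0.54, 0.456, 0.54, -0.457]
ft_force: [-13.6, -9.6, 15.0]
grip_width: 0.0161
```

```bash
python3 -c "
from h import *
for a in (-.485,-.3,-.1,.1,.3,.33):
  print(a); plan([*rig(-.105,.015+.075*np.sin(a),.036+.075*np.cos(a)-.011)],9.45)"|grep -v jaw; python3 -c "
from h import *
plan([*rig(-.105,.015-.0365,.09)],9.45)"
```

```text
-0.485
travel units [-0.003  0.01  -0.011]
-0.3
travel units [-0.039  0.01  -0.096]
-0.1
travel units [-0.059  0.01  -0.194]
0.1
travel units [-0.059  0.01  -0.294]
0.3
travel units [-0.039  0.011 -0.392]
0.33
travel units [-0.035  0.011 -0.406]
jaw 9.4 dr units [0.005 0.002 0.003] deg 0.2
jaw 189.4 dr units [-5.995e+00 -5.000e-03  3.000e-03] deg 179.9
tcp [ 0.5436 -0.0922  0.0908] jaw now 9.6 q [-0.28  0.57  1.68 -0.    0.9  -0.44] t 3.85 w 0.0161 F [-13.6  -9.6  15. ]
travel units [ 0.006  0.01  -0.   ]
```

```bash
python3 -c "
from h import *
p=cap('scene','scene4')
cv2.imwrite('pics/s4z.png',cv2.resize(p['image'][140:230,270:360],None,fx=6.5,fy=6.5,interpolation=2))
p=cap('top','top4')
cv2.imwrite('pics/t4z.png',cv2.resize(p['image'][130:240,220:350],None,fx=5,fy=5,interpolation=2))
s=manip.state();print(s['ft_force'],s['moment'])
"
```

```text
[-13.74100028  -9.88416813  14.89156195] [-1.66437285  2.23798721  0.0453456 ]
```

View pics/s4z.png

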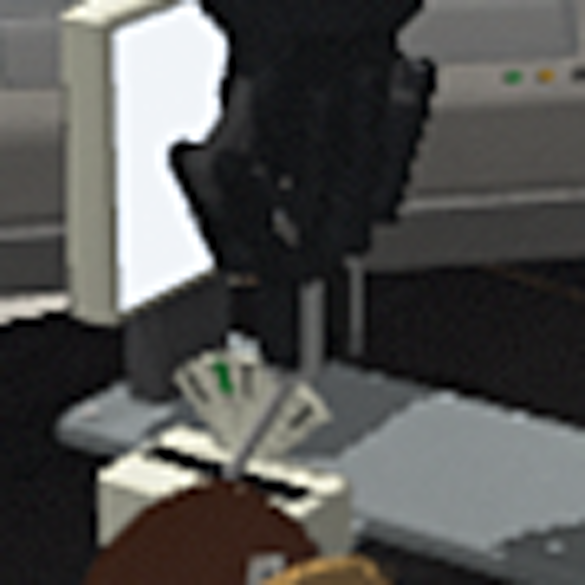

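View pics/t4z.png

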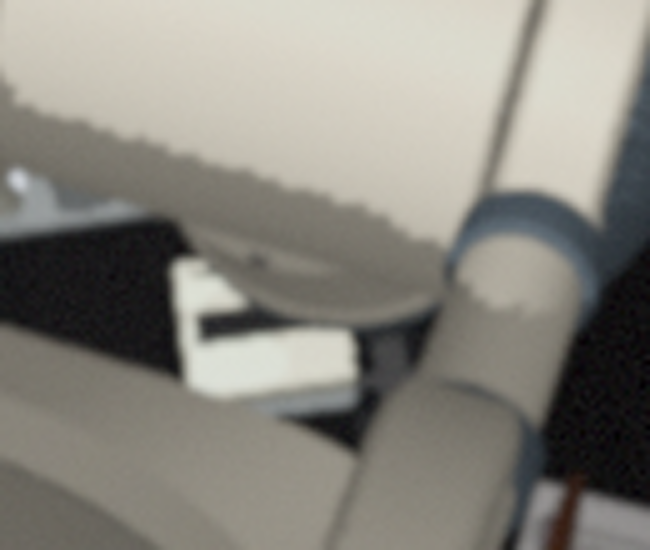

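Emit:
arm_command(motion=[{"travel": [-0.012,-0.01,0.006],"dr": [0,0,0],"grip": 0.1},{"travel": [-0.012,-0.01,0.006],"dr": [0,0,0],"grip": 0.1}])

```text
time: 4.15
tcp_pos: [0.5429, -0.0919, 0.0917]
tool_rot: [0.539, 0.457, 0.54, -0.456]
ft_force: [-1.4, 4.6, -7.7]
grip_width: 0.0157
```

Emit:
arm_command(motion=[{"travel": [-0.018,0,-0.04],"dr": [0,0,0],"grip": 0.1},{"travel": [-0.033,0,-0.085],"dr": [0,0,0],"grip": 0.1},{"travel": [-0.045,0,-0.134],"dr": [0,0,0],"grip": 0.1},{"travel": [-0.053,0,-0.183],"dr": [0,0,0],"grip": 0.1},{"travel": [-0.053,0,-0.183],"dr": [0,0,0],"grip": 0.1}])

```text
time: 4.65
tcp_pos: [0.5386, -0.0644, 0.1]
tool_rot: [0.54, 0.456, 0.54, -0.456]
ft_force: [-4.4, -1.5, 2.6]
grip_width: 0.0162
```

```bash
python3 -c "
from h import *
for a in (-.1,0,.1,.2,.3,.33):
  print(a); plan([*rig(-.105,.015+.075*np.sin(a),.036+.075*np.cos(a)-.011)],9.45)"|grep -v jaw; python3 -c "
from h import *
plan([*rig(-.105,.015-.0365,.09)],9.45)"
```

```text
-0.1
travel units [ 0.002  0.012 -0.006]
0
travel units [-0.     0.013 -0.056]
0.1
travel units [ 0.002  0.013 -0.106]
0.2
travel units [ 0.01   0.013 -0.155]
0.3
travel units [ 0.022  0.013 -0.203]
0.33
travel units [ 0.027  0.013 -0.218]
jaw 9.4 dr units [ 0.006  0.    -0.   ] deg 0.2
jaw 189.4 dr units [-5.994  0.     0.   ] deg 179.8
tcp [ 0.5386 -0.0644  0.1   ] jaw now 9.63 q [-0.23  0.55  1.69 -0.    0.9  -0.4 ] t 4.65 w 0.0162 F [-4.4 -1.5  2.6]
travel units [0.067 0.012 0.188]
```

Emit:
arm_command(motion=[{"travel": [0,0,-0.056],"dr": [0,0,0],"grip": 0.1},{"travel": [0.002,0,-0.106],"dr": [0,0,0],"grip": 0.1},{"travel": [0.009,0,-0.155],"dr": [0,0,0],"grip": 0.1},{"travel": [0.02,0,-0.202],"dr": [0,0,0],"grip": 0.1},{"travel": [0.02,0,-0.202],"dr": [0,0,0],"grip": 0.1}])

```text
time: 5.15
tcp_pos: [0.5337, -0.0348, 0.0966]
tool_rot: [0.54, 0.456, 0.54, -0.456]
ft_force: [-6.2, 0.2, 3.7]
grip_width: 0.016
```

```bash
python3 -c "
from h import *
plan([*rig(-.105,.015+.075*np.sin(.3),.036+.075*np.cos(.3)-.011)],9.45)
p=cap('scene','scene5')
cv2.imwrite('pics/s5z.png',cv2.resize(p['image'][140:230,270:360],None,fx=6.5,fy=6.5,interpolation=2))"
```

```text
jaw 9.4 dr units [ 0.005 -0.    -0.   ] deg 0.2
jaw 189.4 dr units [-5.995  0.    -0.   ] deg 179.8
tcp [ 0.5337 -0.0348  0.0966] jaw now 9.61 q [-0.18  0.54  1.71  0.    0.88 -0.34] t 5.15 w 0.016 F [-6.2  0.2  3.7]
travel units [-0.     0.012 -0.004]
```

View pics/s5z.png

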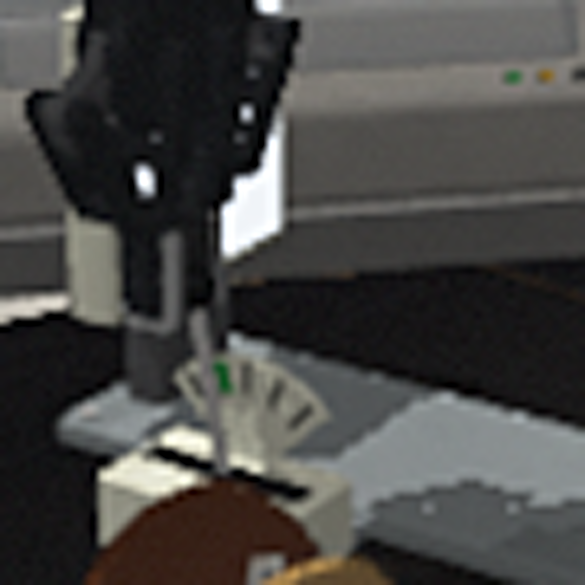

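Emit:
arm_command(motion=[{"travel": [0,0,-0.004],"dr": [0,0,0],"grip": 0.1},{"travel": [0,0,-0.004],"dr": [0,0,0],"grip": 0.25},{"travel": [0,0,-0.004],"dr": [0,0,0],"grip": 0.4},{"travel": [0,0,-0.004],"dr": [0,0,0],"grip": 0.4}])

```text
time: 5.6
tcp_pos: [0.5344, -0.0351, 0.0965]
tool_rot: [0.54, 0.457, 0.54, -0.456]
ft_force: [0.0, -0.6, -0.5]
grip_width: 0.0339
```

Emit:
arm_command(motion=[{"travel": [-0.2,0,0],"dr": [0,0,0],"grip": 0.4},{"travel": [-0.5,0,0],"dr": [0,0,0],"grip": 0.4},{"travel": [-0.8,0,0],"dr": [0,0,0],"grip": 0.4},{"travel": [-1,0,0.3],"dr": [0,0,0],"grip": 0.4},{"travel": [-1,0,0.6],"dr": [0,0,0],"grip": 0.4}])

```text
time: 6.1
tcp_pos: [0.5508, -0.1242, 0.2508]
tool_rot: [0.543, 0.457, 0.538, -0.455]
ft_force: [1.5, 0.1, 0.1]
grip_width: 0.0343
```

Emit:
arm_command(motion=[{"travel": [0,0,0.3],"dr": [0.25,0,0],"grip": 0.4},{"travel": [0,0,0.6],"dr": [0.25,0,0],"grip": 0.4},{"travel": [0,0,0.6],"dr": [0.25,0,0],"grip": 0.4}])

```text
time: 6.4
tcp_pos: [0.5645, -0.2175, 0.2462]
tool_rot: [0.509, 0.492, 0.507, -0.492]
ft_force: [0.4, -0.1, -0.3]
grip_width: 0.0342
```

```bash
python3 -c "
from h import *
for n in ('scene','top'):
  p=cap(n,n+'6')
  P0=rig(-.105,.015,.036)
  for a in (.2,.3,.4): print(n,a,proj(p,[P0,rig(-.105,.015+.075*np.sin(a),.036+.075*np.cos(a))]).round(1).tolist())
  a=p['image'][140:230,270:360] if n=='scene' else p['image'][140:230,230:330]
  cv2.imwrite(f'pics/{n}6z.png',cv2.resize(a,None,fx=6,fy=6,interpolation=2))
  for m in manip.masks_of(p,'dimmer_knob')[:1]:
    q=pts(p,m['pixels']); q=q[q[:,2]>.09];print(m['score'],m['bbox'],q.mean(0),q.min(0),q.max(0))
"
```

```text
scene 0.2 [[304.8, 213.5], [299.2, 183.1]]
scene 0.3 [[304.8, 213.5], [296.7, 183.2]]
scene 0.4 [[304.8, 213.5], [294.3, 183.6]]
top 0.2 [[278.6, 193.0], [265.7, 187.4]]
top 0.3 [[278.6, 193.0], [261.4, 188.3]]
top 0.4 [[278.6, 193.0], [257.3, 189.1]]
```

View pics/scene6z.png

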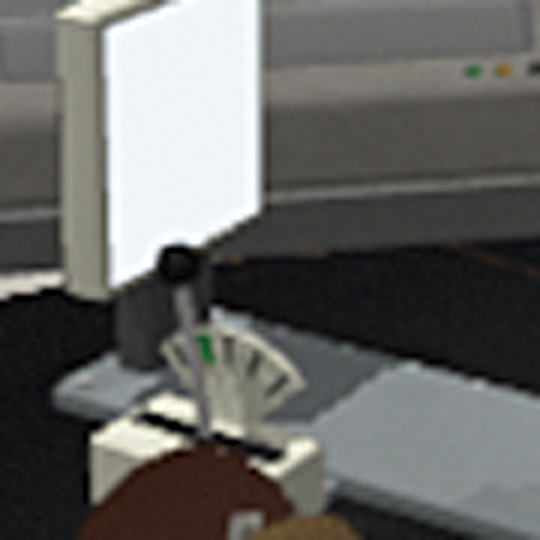

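View pics/top6z.png

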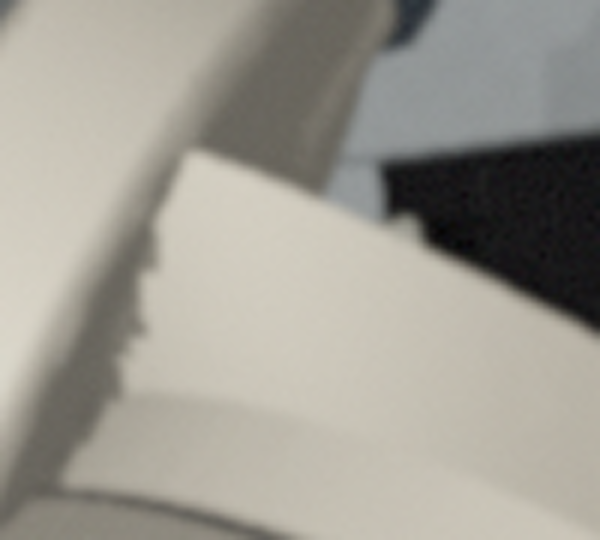

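```bash
python3 -c "
from h import *
c,s=np.cos(YAW),np.sin(YAW)
for n,r in (('scene0',(300,325,182,200)),('scene6',(292,306,176,192))):
  p=pickle.load(open(n+'.pkl','rb')); im=p['image'].astype(int).sum(2)
  m=np.zeros((400,640),bool); m[r[2]:r[3],r[0]:r[1]]=True
  m&=(im<170)
  q=pts(p,m); k=(q[:,2]>.085)&(q[:,0]<.57)&(q[:,0]>.51); q=q[k]
  d=q[:,:2]-RIG; loc=np.c_[c*d[:,0]+s*d[:,1],-s*d[:,0]+c*d[:,1],q[:,2]]
  print(n,len(q),'mean rig',loc.mean(0).round(4),loc.min(0).round(4),loc.max(0).round(4))
  vv,uu=np.nonzero(m); 
  # sphere fit r=9mm
  from scipy.optimize import least_squares
  f=lambda x:np.linalg.norm(loc-x,axis=1)-.009
  cam=-np.array(p['R']).T@p['t']
  o=least_squares(f,loc.mean(0)+[.005,.005,-.003],loss='soft_l1',f_scale=.002); print(o.x.round(4), 'lean from pivot',np.arctan2(o.x[1]-.015,o.x[2]-.036))
p=pickle.load(open('scene6.pkl','rb'))
print(manip.boxes_of(p,'dimmer_knob') if 0 else '')
"

```

```text
scene0 44 mean rig [-0.1122 -0.0242  0.1034] [-0.1182 -0.0306  0.0951] [-0.1045 -0.0141  0.1097]
[-0.1075 -0.0214  0.1003] lean from pivot -0.5147270262695962
scene6 42 mean rig [-0.1114  0.0253  0.1103] [-0.1172  0.0196  0.1023] [-0.1024  0.0319  0.1168]
[-0.1075  0.0297  0.1081] lean from pivot 0.2010878843476479
```

```bash
python3 -c "
from h import *
plan([*rig(-.107,-.005,.2)],9.45)"
```

```text
jaw 9.4 dr units [-0.245 -0.001  0.   ] deg 7.3
jaw 189.4 dr units [5.755e+00 1.000e-03 1.000e-03] deg 172.7
tcp [ 0.5636 -0.2116  0.2462] jaw now 2.1 q [-0.46  0.45  1.38  0.    1.31 -0.5 ] t 6.6 w 0.0344 F [-0.3  0.6  0.7]
travel units [ 0.308 -0.121 -0.91 ]
```

Emit:
arm_command(motion=[{"travel": [0,-0.04,-0.3],"dr": [-0.12,0,0],"grip": 0},{"travel": [0,-0.08,-0.6],"dr": [-0.245,0,0],"grip": 0},{"travel": [0.1,-0.121,-0.91],"dr": [-0.245,0,0],"grip": 0},{"travel": [0.308,-0.121,-0.91],"dr": [-0.245,0,0],"grip": 0},{"travel": [0.308,-0.121,-0.91],"dr": [-0.245,0,0],"grip": 0}])

```text
time: 7.1
tcp_pos: [0.5385, -0.074, 0.1978]
tool_rot: [0.539, 0.456, 0.542, -0.457]
ft_force: [-0.2, 0.1, -0.2]
grip_width: 0.0002
```

Emit:
arm_command(motion=[{"travel": [0.3,0,0],"dr": [0,0,0],"grip": 0},{"travel": [0.6,0,0],"dr": [0,0,0],"grip": 0},{"travel": [0.68,0,0],"dr": [0,0,0],"grip": 0},{"travel": [0.68,0,0],"dr": [0,0,0],"grip": 0}])

```text
time: 7.5
tcp_pos: [0.5403, -0.0767, 0.0978]
tool_rot: [0.539, 0.457, 0.54, -0.458]
ft_force: [0.8, 0.2, -0.2]
grip_width: -0.0
```

```bash
python3 -c "
from h import *
plan([*rig(-.107,.0172,.098)],9.45)
p=cap('scene','scene7')
cv2.imwrite('pics/s7z.png',cv2.resize(p['image'][140:230,270:360],None,fx=6.5,fy=6.5,interpolation=2))"
```

```text
jaw 9.4 dr units [-0.001 -0.002  0.005] deg 0.2
jaw 189.4 dr units [5.999e+00 7.000e-03 3.000e-03] deg 180.0
tcp [ 0.5403 -0.0767  0.0978] jaw now 9.42 q [-0.25  0.56  1.68 -0.    0.91 -0.41] t 7.5 w -0.0 F [ 0.8  0.2 -0.2]
travel units [-0.001  0.002 -0.153]
```

View pics/s7z.png

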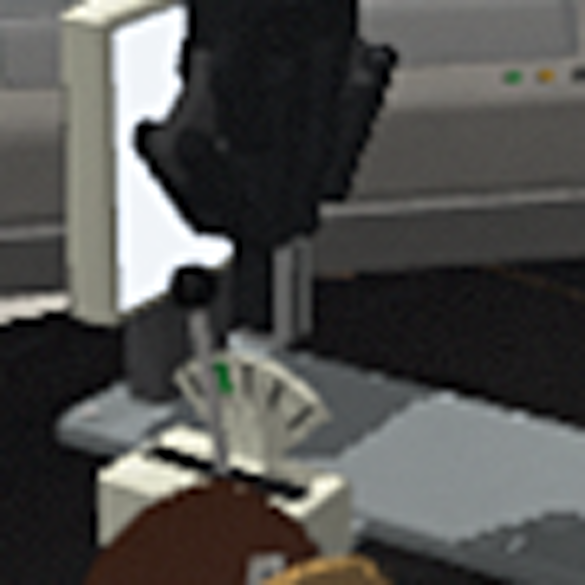

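Fingers shut, standing beside the knob (knob at about (193,287) of the crop) on its −y side. Push along +y.

Emit:
arm_command(motion=[{"travel": [0,0,-0.06],"dr": [0,0,0],"grip": 0},{"travel": [0,0,-0.1],"dr": [0,0,0],"grip": 0},{"travel": [0,0,-0.13],"dr": [0,0,0],"grip": 0},{"travel": [0,0,-0.15],"dr": [0,0,0],"grip": 0},{"travel": [0,0,-0.15],"dr": [0,0,0],"grip": 0}])

```text
time: 8.05
tcp_pos: [0.537, -0.0539, 0.0984]
tool_rot: [0.54, 0.457, 0.539, -0.457]
ft_force: [-0.7, -0.2, 0.8]
grip_width: 0.0002
```

```bash
cat > knob.py <<'E'
from h import *
from scipy.optimize import least_squares
import sys
n=sys.argv[1]
p=cap('scene',n)
cv2.imwrite(f'pics/{n}z.png',cv2.resize(p['image'][140:230,270:360],None,fx=6.5,fy=6.5,interpolation=2))
for a in (.2,.25,.3,.35): print(a,(((proj(p,[rig(-.107,.015+.075*np.sin(a),.036+.075*np.cos(a)),rig(-.107,.015,.036)])-[270,140])+.5)*6.5).round(1).tolist())
plan([*rig(-.107,.0172,.098)],9.45)
E
python3 knob.py s8
```

```text
0.2 [[189.8, 285.5], [226.3, 482.9]]
0.25 [[181.5, 285.4], [226.3, 482.9]]
0.3 [[173.3, 285.9], [226.3, 482.9]]
0.35 [[165.3, 286.9], [226.3, 482.9]]
jaw 9.4 dr units [ 0.  0. -0.] deg 0.0
jaw 189.4 dr units [-6.  0.  0.] deg 180.0
tcp [ 0.5369 -0.0542  0.0983] jaw now 9.45 q [-0.21  0.55  1.7  -0.    0.89 -0.38] t 8.1 w -0.0001 F [0.4 0.2 0.3]
travel units [ 0.002 -0.001 -0.002]
```

View pics/s8z.png

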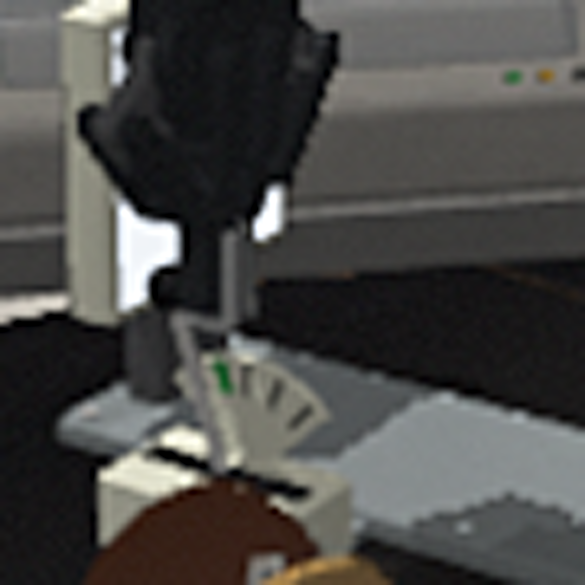

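Emit:
arm_command(motion=[{"travel": [0,0,0.15],"dr": [0,0,0],"grip": 0},{"travel": [-0.2,0,0.3],"dr": [0,0,0],"grip": 0},{"travel": [-0.4,0,0.45],"dr": [0,0,0],"grip": 0},{"travel": [-0.7,0,0.6],"dr": [0,0,0],"grip": 0}])

```text
time: 8.5
tcp_pos: [0.5506, -0.1437, 0.2025]
tool_rot: [0.538, 0.457, 0.541, -0.458]
ft_force: [2.3, -0.0, -0.1]
grip_width: -0.0003
```

```bash
python3 knob.py s9; python3 - <<'E'
from h import *
from scipy.optimize import least_squares
c,s=np.cos(YAW),np.sin(YAW)
p=pickle.load(open('s9.pkl','rb')); im=p['image'].astype(int).sum(2)
m=np.zeros((400,640),bool); m[176:192,288:304]=True; m&=im<170
q=pts(p,m); q=q[(q[:,2]>.085)&(q[:,0]<.57)&(q[:,0]>.51)]
d=q[:,:2]-RIG; loc=np.c_[c*d[:,0]+s*d[:,1],-s*d[:,0]+c*d[:,1],q[:,2]]
o=least_squares(lambda x:np.linalg.norm(loc-x,axis=1)-.009,loc.mean(0)+[.005,.005,-.003],loss='soft_l1',f_scale=.002); print(len(q),o.x.round(4),np.arctan2(o.x[1]-.015,o.x[2]-.036))
E
```

```text
0.2 [[189.8, 285.5], [226.3, 482.9]]
0.25 [[181.5, 285.4], [226.3, 482.9]]
0.3 [[173.3, 285.9], [226.3, 482.9]]
0.35 [[165.3, 286.9], [226.3, 482.9]]
jaw 9.4 dr units [-0.003  0.01  -0.013] deg 0.5
jaw 189.4 dr units [ 5.997 -0.02  -0.015] deg 179.9
tcp [ 0.5546 -0.1478  0.2107] jaw now 9.37 q [-0.36  0.44  1.51 -0.    1.19 -0.53] t 8.55 w 0.0002 F [ 3.  -5.   9.8]
travel units [ 0.748 -0.02  -0.64 ]
40 [-0.1077  0.039   0.1057] 0.3320491413029187
```

View pics/s9z.png

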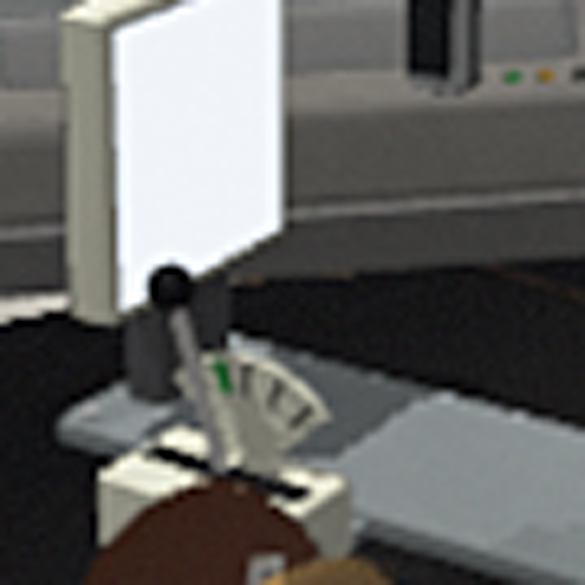

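```bash
python3 - <<'E'
from h import *
p=pickle.load(open('s9.pkl','rb'))
P=lambda X:(((proj(p,X)-[270,140])+.5)*6.5).round(1).tolist()
for x in(-.105,-.107): print(x,'slot ctr',P([rig(x,.015,.04)]),'box',P([rig(x+a*.025,.015+b*.04,.04) for a,b in((-1,-1),(1,-1),(1,1),(-1,1))]),'\n green',P([rig(x+.016,.015+r*np.sin(.3),.036+r*np.cos(.3)) for r in (.03,.035,.04)]),'up mark',P([rig(x+.016,.015,.036+r) for r in (.03,.035,.04,.044)]))
print('panel',P([rig(a,.1,b) for a,b in((-.06,.059),(.06,.059),(.06,.185),(-.06,.185))]))
a=p['image'][170:220,275:325]; cv2.imwrite('pics/s9zz.png',cv2.resize(a,None,fx=12,fy=12,interpolation=2))
E
```

```text
-0.105 slot ctr [[229.4, 470.9]] box [[281.7, 525.8], [360.0, 473.0], [181.2, 420.2], [99.0, 468.7]] 
 green [[234.4, 387.8], [231.0, 374.9], [227.5, 362.0]] up mark [[254.4, 390.2], [254.3, 377.5], [254.2, 364.9], [254.2, 354.7]]
-0.107 slot ctr [[226.2, 472.9]] box [[278.4, 528.0], [357.0, 475.1], [178.0, 422.1], [95.6, 470.7]] 
 green [[231.2, 389.7], [227.8, 376.8], [224.3, 363.8]] up mark [[251.2, 392.1], [251.1, 379.4], [251.0, 366.7], [251.0, 356.6]]
panel [[117.3, 329.9], [291.8, 237.4], [292.1, -54.3], [108.7, 15.3]]
```

View pics/s9zz.png

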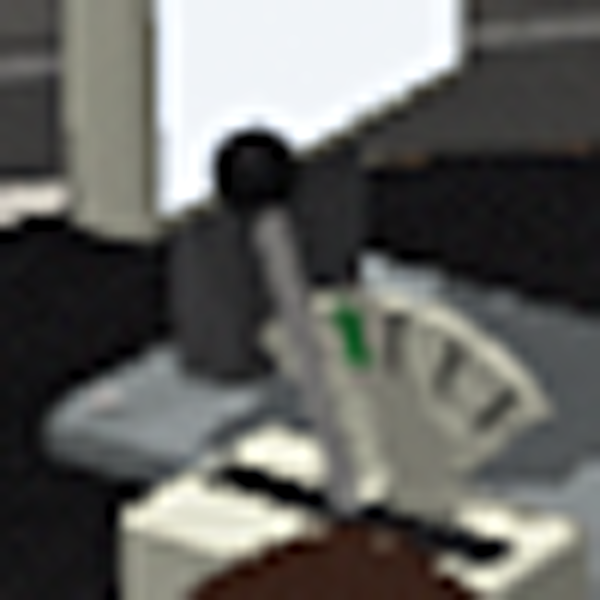

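```bash
sed -i 's/RIG=np.array.*; YAW/RIG=np.array([.6440,-.0528]); YAW/' h.py; python3 - <<'E'
from h import *
p=pickle.load(open('top0.pkl','rb')); q=pts(p,np.ones((400,640),bool))
for zl in (.115,.15):
  k=(q[:,2]>zl)&(q[:,2]<.3); d=np.hypot(q[k,0]-.424,q[k,1]+.205); i=np.argsort(d)[:400:80]; print(zl,d[i].round(3),q[k][i].round(3).tolist())
k=(q[:,2]>.2)&(q[:,2]<.6); d=np.hypot(q[k,0]-.644,q[k,1]+.05);i=np.argsort(d)[:400:80]; print(d[i].round(3),q[k][i].round(3).tolist())
plan([.424,-.205,.2],75.6)
E
```

```text
0.115 [0.102 0.105 0.108 0.111 0.113] [[0.481, -0.289, 0.175], [0.467, -0.301, 0.187], [0.491, -0.29, 0.164], [0.483, -0.299, 0.185], [0.464, -0.311, 0.191]]
0.15 [0.102 0.105 0.108 0.111 0.113] [[0.481, -0.289, 0.175], [0.467, -0.301, 0.187], [0.491, -0.29, 0.164], [0.483, -0.299, 0.185], [0.452, -0.315, 0.191]]
[0.117 0.118 0.118 0.119 0.119] [[0.731, -0.127, 0.245], [0.734, -0.126, 0.242], [0.735, -0.126, 0.311], [0.732, -0.13, 0.287], [0.731, -0.131, 0.346]]
jaw 75.6 dr units [-2.208  0.016 -0.006] deg 66.2
jaw 255.6 dr units [ 3.792 -0.006 -0.018] deg 113.8
tcp [ 0.5546 -0.1478  0.2107] jaw now 9.37 q [-0.36  0.44  1.51 -0.    1.19 -0.53] t 8.55 w 0.0002 F [ 3.  -5.   9.8]
travel units [ 0.067 -0.921  0.234]
```

Emit:
arm_command(motion=[{"travel": [0,-0.2,0.05],"dr": [-0.25,0,0],"grip": 0.45},{"travel": [0,-0.4,0.1],"dr": [-0.5,0,0],"grip": 0.45},{"travel": [0,-0.6,0.15],"dr": [-0.75,0,0],"grip": 0.45},{"travel": [0,-0.8,0.2],"dr": [-1,0,0],"grip": 0.45},{"travel": [0,-0.92,0.23],"dr": [-1,0,0],"grip": 0.45}])

```text
time: 9.05
tcp_pos: [0.4192, -0.2001, 0.2027]
tool_rot: [0.64, 0.3, 0.64, -0.301]
ft_force: [0.2, -0.2, 0.2]
grip_width: 0.0384
```

```bash
python3 -c "
from h import *
plan([.424,-.205,.2],75.6)"
```

```text
jaw 75.6 dr units [-1.197e+00 -1.000e-03  0.000e+00] deg 35.9
jaw 255.6 dr units [4.803e+00 1.000e-03 2.000e-03] deg 144.1
tcp [ 0.4192 -0.2001  0.2027] jaw now 39.7 q [-0.57  0.31  1.76 -0.    1.07 -1.27] t 9.05 w 0.0384 F [ 0.2 -0.2  0.2]
travel units [0.018 0.003 0.046]
```

Emit:
arm_command(motion=[{"travel": [0,0,0.046],"dr": [-0.25,0,0],"grip": 0.45},{"travel": [0,0,0.046],"dr": [-0.5,0,0],"grip": 0.45},{"travel": [0,0,0.046],"dr": [-0.75,0,0],"grip": 0.45},{"travel": [0,0,0.046],"dr": [-1,0,0],"grip": 0.45}])

```text
time: 9.45
tcp_pos: [0.4255, -0.2051, 0.2027]
tool_rot: [0.696, 0.125, 0.696, -0.124]
ft_force: [-0.2, -0.7, -0.1]
grip_width: 0.0383
```

Emit:
arm_command(motion=[{"travel": [0.1,0,0],"dr": [-0.2,0,0],"grip": 0.45},{"travel": [0.25,0,0],"dr": [-0.2,0,0],"grip": 0.45},{"travel": [0.25,0,0],"dr": [-0.2,0,0],"grip": 0.45}])

```text
time: 9.75
tcp_pos: [0.4244, -0.2043, 0.1634]
tool_rot: [0.7, 0.09, 0.703, -0.089]
ft_force: [0.6, 0.2, 0.5]
grip_width: 0.0387
```

```bash
python3 -c "
from h import *
plan([.424,-.205,.075],75.6)
p=cap('scene','scene10')
cv2.imwrite('pics/s10z.png',cv2.resize(p['image'][150:310,250:410],None,fx=3.7,fy=3.7,interpolation=2))
p=cap('top','top10')
cv2.imwrite('pics/t10z.png',cv2.resize(p['image'][180:320,290:450],None,fx=4,fy=4,interpolation=2))
"
```

```text
jaw 75.6 dr units [-0.006 -0.007 -0.002] deg 0.3
jaw 255.6 dr units [ 5.994e+00 -4.000e-03  1.100e-02] deg 179.8
tcp [ 0.4244 -0.2043  0.1634] jaw now 75.41 q [-0.58  0.37  1.8  -0.    0.98 -1.89] t 9.75 w 0.0387 F [0.6 0.2 0.5]
travel units [ 0.59  -0.006  0.001]
```

View pics/s10z.png

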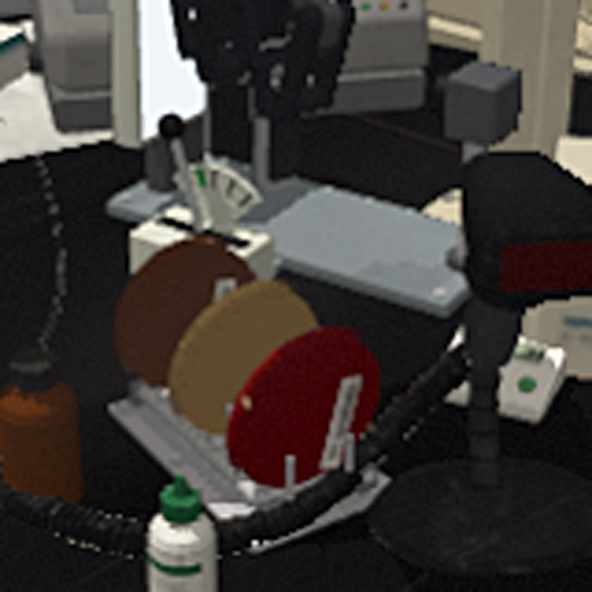

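View pics/t10z.png

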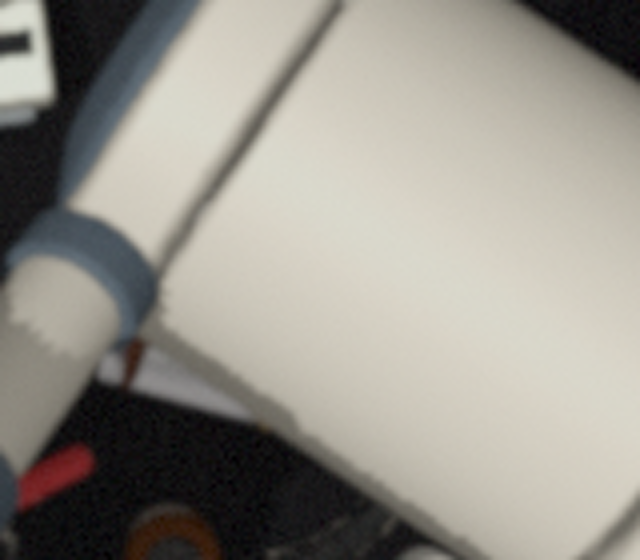

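Emit:
arm_command(motion=[{"travel": [0.2,-0.006,0],"dr": [-0.006,0,0],"grip": 0.45},{"travel": [0.35,-0.006,0],"dr": [-0.006,0,0],"grip": 0.45},{"travel": [0.4,-0.006,0],"dr": [-0.006,0,0],"grip": 0.45},{"travel": [0.4,-0.006,0],"dr": [-0.006,0,0],"grip": 0.45}])

```text
time: 10.25
tcp_pos: [0.4254, -0.2059, 0.1054]
tool_rot: [0.701, 0.089, 0.702, -0.089]
ft_force: [0.5, -0.2, 0.6]
grip_width: 0.0382
```

```bash
python3 -c "
from h import *
plan([.424,-.205,.075],75.6)
p=cap('scene','scene11')
cv2.imwrite('pics/s11z.png',cv2.resize(p['image'][190:310,260:380],None,fx=5,fy=5,interpolation=2))
"
```

```text
jaw 75.6 dr units [-0.    -0.001 -0.   ] deg 0.0
jaw 255.6 dr units [ 6.e+00 -1.e-03  2.e-03] deg 180.0
tcp [ 0.4254 -0.2059  0.1054] jaw now 75.59 q [-0.58  0.47  1.86  0.    0.82 -1.9 ] t 10.25 w 0.0382 F [ 0.5 -0.2  0.6]
travel units [ 0.203  0.004 -0.01 ]
```

View pics/s11z.png

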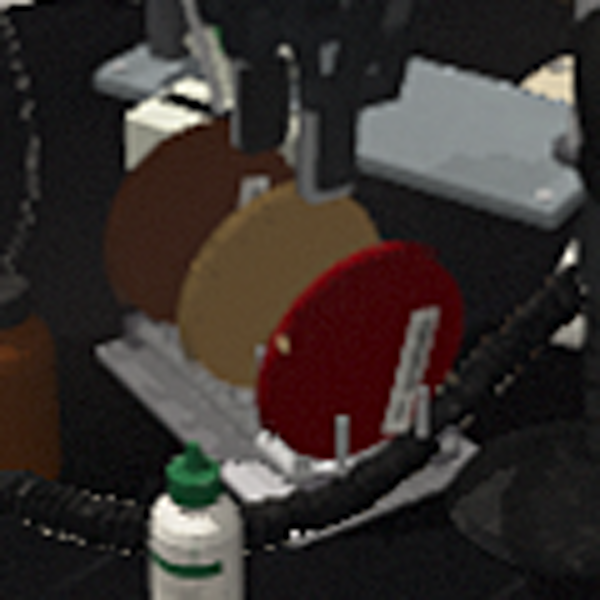

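Emit:
arm_command(motion=[{"travel": [0.1,0.004,-0.005],"dr": [0,0,0],"grip": 0.45},{"travel": [0.19,0.004,-0.005],"dr": [0,0,0],"grip": 0.45},{"travel": [0.19,0.004,-0.005],"dr": [0,0,0],"grip": 0.45}])

```text
time: 10.6
tcp_pos: [0.4249, -0.2052, 0.077]
tool_rot: [0.701, 0.089, 0.702, -0.089]
ft_force: [0.1, -0.1, 0.4]
grip_width: 0.0387
```

Emit:
arm_command(motion=[{"travel": [0,0,0],"dr": [0,0,0],"grip": 0.3},{"travel": [0,0,0],"dr": [0,0,0],"grip": 0.2},{"travel": [0,0,0],"dr": [0,0,0],"grip": 0.1},{"travel": [0,0,0],"dr": [0,0,0],"grip": 0.1},{"travel": [0,0,0],"dr": [0,0,0],"grip": 0.1}], squeeze=30)

```text
time: 11.1
tcp_pos: [0.4254, -0.2056, 0.0775]
tool_rot: [0.702, 0.088, 0.701, -0.089]
ft_force: [1.8, -0.7, 8.6]
grip_width: 0.0149
```

Emit:
arm_command(motion=[{"travel": [-0.03,0,0],"dr": [0,0,0],"grip": 0.1},{"travel": [-0.2,0,0],"dr": [0,0,0],"grip": 0.1},{"travel": [-0.4,0,0],"dr": [0,0,0],"grip": 0.1},{"travel": [-0.7,0,0],"dr": [0,0,0],"grip": 0.1},{"travel": [-1,0,0],"dr": [0,0,0],"grip": 0.1}])

```text
time: 11.6
tcp_pos: [0.4241, -0.2047, 0.2286]
tool_rot: [0.701, 0.089, 0.702, -0.088]
ft_force: [0.3, -0.7, -1.0]
grip_width: 0.0146
```

```bash
python3 -c "
from h import *
plan([*rig(0,.002,.26)],99.45)
p=cap('scene','scene12')
cv2.imwrite('pics/s12z.png',cv2.resize(p['image'][130:310,240:420],None,fx=3.3,fy=3.3,interpolation=2))
"
```

```text
jaw 99.5 dr units [-0.795 -0.002 -0.001] deg 23.8
jaw 279.4 dr units [ 5.205e+00 -2.000e-03  3.000e-03] deg 156.2
tcp [ 0.4241 -0.2047  0.2286] jaw now 75.6 q [-0.58  0.28  1.71  0.    1.15 -1.9 ] t 11.6 w 0.0146 F [ 0.3 -0.7 -1. ]
travel units [-0.21   1.358  1.162]
```

View pics/s12z.png

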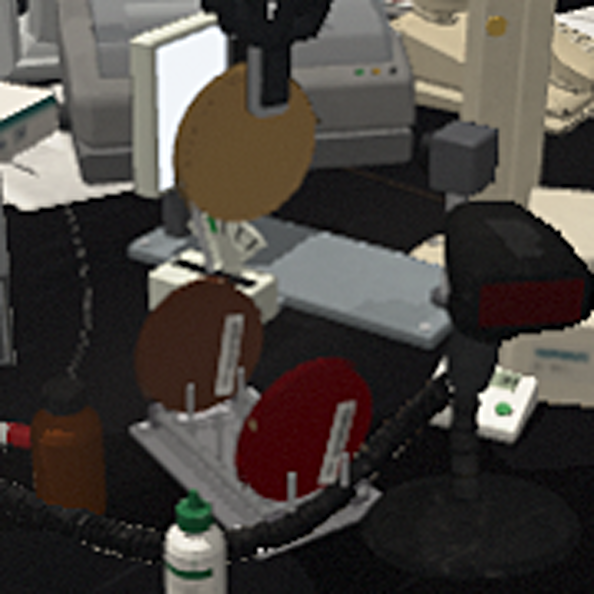

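Emit:
arm_command(motion=[{"travel": [-0.2,0.1,0.1],"dr": [-0.16,0,0],"grip": 0.1},{"travel": [-0.21,0.3,0.25],"dr": [-0.32,0,0],"grip": 0.1},{"travel": [-0.21,0.5,0.42],"dr": [-0.5,0,0],"grip": 0.1},{"travel": [-0.21,0.7,0.6],"dr": [-0.65,0,0],"grip": 0.1},{"travel": [-0.21,0.9,0.77],"dr": [-0.795,0,0],"grip": 0.1}])

```text
time: 12.15
tcp_pos: [0.5712, -0.1019, 0.2587]
tool_rot: [0.705, -0.059, 0.705, 0.059]
ft_force: [-0.2, -0.6, -0.7]
grip_width: 0.0146
```

```bash
python3 -c "
from h import *
plan([*rig(0,.002,.26)],99.45)"
```

```text
jaw 99.5 dr units [ 0.006 -0.     0.   ] deg 0.2
jaw 279.4 dr units [-5.994 -0.    -0.   ] deg 179.8
tcp [ 0.5712 -0.1019  0.2587] jaw now 99.64 q [-0.28  0.4   1.42 -0.    1.32 -2.02] t 12.15 w 0.0146 F [-0.2 -0.6 -0.7]
travel units [-0.009  0.255  0.533]
```

Emit:
arm_command(motion=[{"travel": [0,0.1,0.2],"dr": [0,0,0],"grip": 0.1},{"travel": [0,0.18,0.38],"dr": [0,0,0],"grip": 0.1},{"travel": [0,0.255,0.53],"dr": [0,0,0],"grip": 0.1},{"travel": [0,0.255,0.53],"dr": [0,0,0],"grip": 0.1},{"travel": [0.1,0.255,0.53],"dr": [0,0,0],"grip": 0.1}])

```text
time: 12.65
tcp_pos: [0.6432, -0.0521, 0.2447]
tool_rot: [0.706, -0.059, 0.704, 0.058]
ft_force: [0.4, -0.0, 0.2]
grip_width: 0.0146
```

Emit:
arm_command(motion=[{"travel": [0.2,0,0],"dr": [0,0,0],"grip": 0.1},{"travel": [0.4,0,0],"dr": [0,0,0],"grip": 0.1},{"travel": [0.55,0,0],"dr": [0,0,0],"grip": 0.1},{"travel": [0.65,0,0],"dr": [0,0,0],"grip": 0.1},{"travel": [0.65,0,0],"dr": [0,0,0],"grip": 0.1}])

```text
time: 13.15
tcp_pos: [0.6405, -0.0525, 0.144]
tool_rot: [0.703, -0.058, 0.706, 0.059]
ft_force: [0.0, 0.9, 0.0]
grip_width: 0.0143
```

```bash
python3 -c "
from h import *
plan([*rig(0,.002,.1455)],99.45)
c,s=np.cos(YAW),np.sin(YAW)
for n in ('scene','top'):
  p=cap(n,n+'13')
  for m in manip.masks_of(p,'tan_dish')[:1]:
    k=m['pixels']; q=pts(p,k); d=q[:,:2]-RIG; loc=np.c_[c*d[:,0]+s*d[:,1],-s*d[:,0]+c*d[:,1],q[:,2]]
    print(n,m['score'],m['bbox'],k.sum(),np.percentile(loc,[2,50,98],axis=0).round(4).tolist())
cv2.imwrite('pics/s13z.png',cv2.resize(pickle.load(open('scene13.pkl','rb'))['image'][100:260,260:420],None,fx=3.7,fy=3.7,interpolation=2))
cv2.imwrite('pics/t13z.png',cv2.resize(pickle.load(open('top13.pkl','rb'))['image'][60:220,180:380],None,fx=3.5,fy=3.5,interpolation=2))
"
```

```text
jaw 99.5 dr units [-0.    -0.008 -0.002] deg 0.2
jaw 279.4 dr units [ 6.0e+00 -4.0e-03  1.2e-02] deg 180.0
tcp [ 0.6405 -0.0525  0.144 ] jaw now 99.44 q [-0.17  0.61  1.39 -0.    1.15 -1.91] t 13.15 w 0.0143 F [0.  0.9 0. ]
travel units [-0.01   0.007  0.023]
scene 0.63 [330.1, 168.7, 19.3, 32.0] 500 [[-0.053, 0.0024, 0.0804], [-0.0158, 0.0047, 0.1188], [0.0306, 0.0073, 0.1615]]
top 0.73 [390.5, 267.4, 21.4, 51.2] 686 [[-0.2997, -0.1808, 0.0061], [-0.2624, -0.1599, 0.0707], [-0.2245, -0.1428, 0.1016]]
```

View pics/s13z.png

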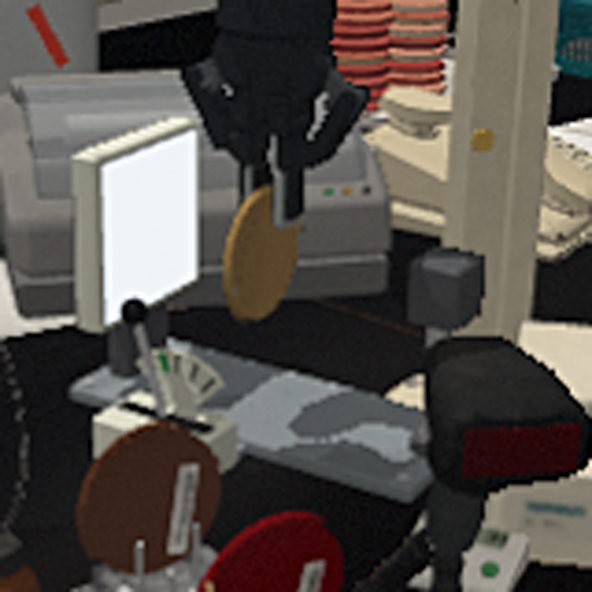

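View pics/t13z.png

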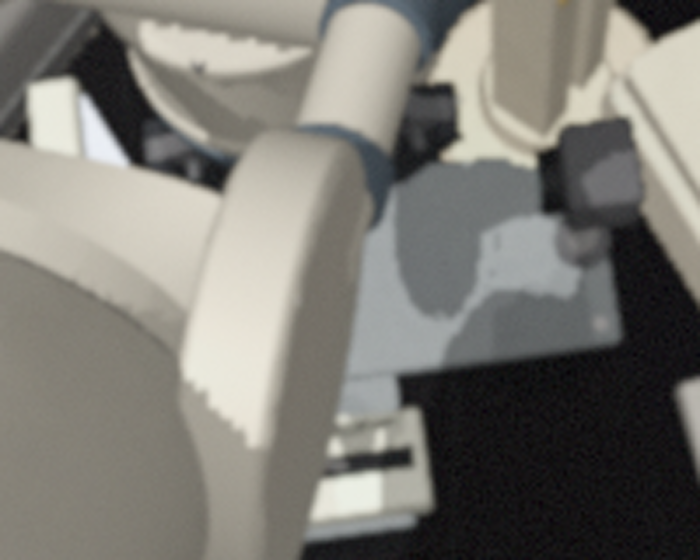

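```bash
cat > loc.py <<'E'
from h import *
c,s=np.cos(YAW),np.sin(YAW)
def L(q): d=q[:,:2]-RIG; return np.c_[c*d[:,0]+s*d[:,1],-s*d[:,0]+c*d[:,1],q[:,2]]
def plane(l):
    for _ in range(5):
        m=np.median(l,0); A=np.c_[l[:,0],l[:,2],np.ones(len(l))]; x=np.linalg.lstsq(A,l[:,1],rcond=None)[0]; r=l[:,1]-A@x; l=l[abs(r)<max(.002,2*r.std())]
    return x,len(l),r.std()
def run(f):
    p=pickle.load(open(f+'.pkl','rb')); im=p['image'].astype(int); b,g,r=im[...,0],im[...,1],im[...,2]
    U,V=np.meshgrid(np.arange(640),np.arange(400))
    lit=(im.sum(2)>680)&(U>275)&(U<330)&(V>120)&(V<200)
    l=L(pts(p,cv2.erode(lit.astype(np.uint8),np.ones((3,3)))>0)); l=l[(l[:,2]>.05)&(abs(l[:,1])<.2)]
    print(f,'lit',plane(l),'x',np.percentile(l[:,0],[1,99]).round(4),'z',np.percentile(l[:,2],[1,99]).round(4))
    tan=(r-b>30)&(g-b>12)&(U>300)&(U<350)&(V>140)&(V<195)
    if f!='scene0':
        l=L(pts(p,tan)); l=l[(abs(l[:,1])<.08)&(l[:,2]>.05)]
        print('tan',len(l),'y pct',np.percentile(l[:,1],[1,10,50,90,99]).round(4),'face',plane(l),'x',l[:,0].min().round(4),l[:,0].max().round(4),'z',l[:,2].min().round(4),l[:,2].max().round(4))
        v,u=np.nonzero(tan); print(u.min(),u.max(),v.min(),v.max())
    return p
if __name__=='__main__':
    run('scene0'); p=run('scene13')
    im=p['image'].copy()
    y0=.001
    for y,cc in ((y0-.008,(0,255,0)),(y0+.008,(255,0,255))):
        cv2.polylines(im,[np.int32(np.round(proj(p,[rig(-.003+.0465*np.cos(h),y,.1235+.0465*np.sin(h)) for h in np.linspace(0,6.3,60)])*8))],True,cc,1,cv2.LINE_AA,3)
    cv2.imwrite('pics/ov13.png',cv2.resize(im[130:200,290:380],None,fx=7,fy=7,interpolation=2))
E
python3 loc.py
```

```text
scene0 lit (array([ 0.00707987, -0.00777786,  0.10082348]), 798, np.float64(0.000932486540767714)) x [-0.051   0.0473] z [0.071  0.1732]
scene13 lit (array([ 0.00667002, -0.00612707,  0.10072615]), 773, np.float64(0.0009678736186966484)) x [-0.0506  0.0469] z [0.0718 0.1726]
tan 496 y pct [0.0019 0.0035 0.0047 0.0059 0.008 ] face (array([0.00396474, 0.00804881, 0.00381322]), 472, np.float64(0.0008179555664660164)) x -0.0565 0.0357 z 0.0781 0.1701
320 340 150 185
```

View pics/ov13.png

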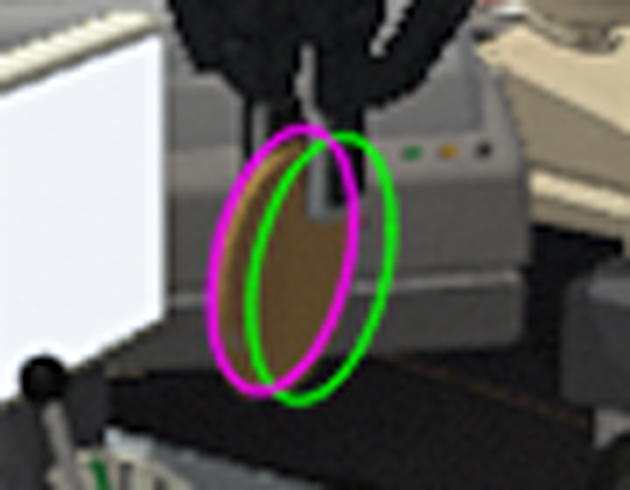

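```bash
python3 -c "
from h import *
p=pickle.load(open('scene13.pkl','rb'))
cv2.imwrite('pics/z13.png',cv2.resize(cv2.convertScaleAbs(p['image'][135:195,305:365],alpha=2),None,fx=10,fy=10,interpolation=0))
print(p['depth'][160:164,314:350].round(3)); print(p['depth'][180,314:350].round(3))"
```

```text
[[1.195 1.191 1.192 1.193 1.203 1.195 1.198 1.197 1.199 0.96  0.968 0.969
  0.974 0.978 0.982 0.986 0.991 0.994 0.999 0.981 0.979 0.98  0.979 0.988
  0.991 1.025 1.211 1.211 1.215 1.213 1.218 1.212 1.217 1.214 1.218 1.217]
 [1.194 1.199 1.195 1.198 1.198 1.2   1.193 1.193 0.964 0.962 0.969 0.971
  0.972 0.98  0.988 0.989 0.99  0.994 0.999 0.983 0.98  0.98  0.983 0.985
  1.023 1.028 1.032 1.029 1.217 1.214 1.215 1.213 1.214 1.216 1.217 1.217]
 [1.2   1.195 1.196 1.196 1.197 1.197 1.203 1.199 0.964 0.963 0.966 0.969
  0.974 0.981 0.984 0.988 0.993 0.996 0.998 1.006 1.007 1.014 1.017 1.019
  1.021 1.028 1.212 1.031 1.218 1.212 1.214 1.214 1.216 1.211 1.22  1.219]
 [1.193 1.201 1.198 1.195 1.199 1.195 1.202 0.965 0.961 0.964 0.97  0.973
  0.974 0.981 0.984 0.99  0.995 0.995 1.    1.006 1.009 1.015 1.017 1.021
  1.025 1.03  1.212 1.215 1.21  1.219 1.212 1.213 1.216 1.22  1.221 1.22 ]]
[1.216 1.222 1.223 1.221 1.22  1.225 0.974 0.975 0.982 0.983 0.986 0.991
 0.995 0.999 1.003 1.01  1.015 1.017 1.02  1.025 1.026 1.031 1.232 1.239
 1.236 1.234 1.235 1.237 1.238 1.242 1.244 1.244 1.243 1.247 1.246 1.251]
```

View pics/z13.png

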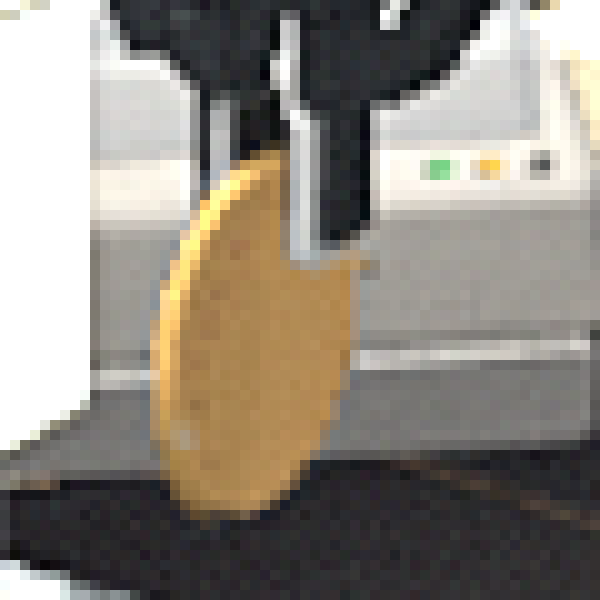

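```bash
python3 - <<'E'
from h import *
from loc import L
p=pickle.load(open('scene13.pkl','rb'))
s,R=tr(); T=s['tcp_pos']; M=R.as_matrix(); print(M.round(3), s['grip_width'],s['joint_positions'].round(3))
X=lambda a,b,c:T+M@np.array([a,b,c])
f=lambda q:(((proj(p,[q])[0]-[305,135])+.5)*10).round(0)
for w in (-1,1):
  print('jaw',w,[f(X(0,w*k,z)).tolist() for k in (.0073,.0218) for z in (-.011,.011)])
print('depth of tcp',(np.array(p['R'])@T+p['t'])[2])
# finger depth points (near finger)
m=np.zeros((400,640),bool); m[150:160,334:342]=True
q=L(pts(p,m)); q=q[(abs(q[:,1])<.06)]; print('near finger rig pts',np.percentile(q,[5,50,95],axis=0).round(4).tolist(),'tcp rig',L(T[None]))
m=np.zeros((400,640),bool); m[143:153,325:329]=True
q=L(pts(p,m)); q=q[(abs(q[:,1])<.08)]; print('far finger',np.percentile(q,[5,50,95],axis=0).round(4).tolist() if len(q) else '')
E
```

```text
[[ 0.002 -0.164  0.986]
 [-0.     0.986  0.164]
 [-1.    -0.001  0.001]] 0.014503766386102228 [-0.174  0.605  1.388 -0.     1.147 -1.91 ]
jaw -1 [[294.0, 253.0], [342.0, 229.0], [346.0, 264.0], [393.0, 240.0]]
jaw 1 [[242.0, 242.0], [291.0, 218.0], [192.0, 231.0], [241.0, 207.0]]
depth of tcp 0.9938583642057943
near finger rig pts [[-0.0164, -0.0189, 0.1507], [-0.0107, -0.0148, 0.1616], [0.0027, -0.009, 0.1726]] tcp rig [[-0.0011785   0.00043531  0.14708486]]
far finger [[-0.0171, 0.0098, 0.1636], [-0.013, 0.0134, 0.1745], [-0.0098, 0.0201, 0.1857]]
```

```bash
cat > fitd.py <<'E'
from h import *
from loc import L,plane
from scipy.optimize import least_squares
import sys
n=sys.argv[1]
p=cap('scene',n); s,R=tr(); print('tcp rig',L(s['tcp_pos'][None]).round(4),s['ft_force'].round(1))
im=p['image'].astype(int); b,g,r=im[...,0],im[...,1],im[...,2]
U,V=np.meshgrid(np.arange(640),np.arange(400))
tan=(r-b>25)&(g-b>8)&(U>305)&(U<350)&(V>140)&(V<200)&(p['depth']<1.08)
tan=cv2.morphologyEx(tan.astype(np.uint8),cv2.MORPH_CLOSE,np.ones((3,3)))
ct=max(cv2.findContours(tan,cv2.RETR_EXTERNAL,cv2.CHAIN_APPROX_NONE)[0],key=cv2.contourArea)[:,0]
x,k,sd=plane(L(pts(p,tan>0))); print('face plane slope x,z, y0',x.round(4),k,sd.round(4),'yaw err deg',np.degrees(x[0]).round(2),'tilt',np.degrees(x[1]).round(2))
l=L(pts(p,tan>0)); yc=np.median(l[:,1]);print('ymed',yc.round(4),'x',np.percentile(l[:,0],[0,1,99,100]).round(4),'z',np.percentile(l[:,2],[0,1,99,100]).round(4))
# right/lower boundary of tan: face circle edge; use max col per row below finger, min col rows w/ rim excluded
cam=-np.array(p['R']).T@p['t']
# intersect boundary rays with face plane
def ray(uv):
    nn=cv2.undistortPoints(np.array(uv,float)[:,None],p['intrinsics'],np.array(p['D']))[:,0]
    d=np.c_[nn,np.ones(len(nn))]@np.array(p['R']); q0=L(cam[None])[0]; q1=L(cam+d); dd=q1-q0; t=(yc-q0[1])/dd[:,1]; return q0+dd*t[:,None]
rows=np.unique(ct[:,1]); right=[(ct[ct[:,1]==v,0].max()+.5,v) for v in rows if v>=164]
left=[(ct[ct[:,1]==v,0].min()-.5,v) for v in rows]
bot=[(u,ct[ct[:,0]==u,1].max()+.5) for u in np.unique(ct[:,0])]
P=ray(right); B=ray(bot); Le=ray(left); print('left x min',Le[:,0].min().round(4),'right max',P[:,0].max().round(4))
A=np.r_[P,B]
o=least_squares(lambda c:np.hypot(A[:,0]-c[0],A[:,2]-c[1])-.0465,[0,.125],loss='soft_l1',f_scale=.001); print('centre fit',o.x.round(4),'res',np.abs(o.fun).mean().round(4))
o=least_squares(lambda c:np.hypot(A[:,0]-c[0],A[:,2]-c[1])-c[2],[0,.125,.046],loss='soft_l1',f_scale=.001); print('free r',o.x.round(4))
cv2.imwrite(f'pics/{n}z.png',cv2.resize(p['image'][100:260,260:420],None,fx=3.7,fy=3.7,interpolation=2))
E
python3 fitd.py s14
```

```text
tcp rig [[-0.0011  0.0005  0.1471]] [-0.1  0.4 -0.1]
face plane slope x,z, y0 [0.0033 0.0103 0.003 ] 471 0.0008 yaw err deg 0.19 tilt 0.59
ymed 0.0042 x [-0.0532 -0.052   0.035   0.0401] z [0.0811 0.0828 0.1688 0.1697]
left x min -0.0576 right max 0.0389
centre fit [-0.0057  0.1261] res 0.001
free r [-0.0058  0.1261  0.0465]
```

```bash
cat > lit.py <<'E'
from h import *
from loc import L
p=pickle.load(open('s14.pkl','rb')); im=p['image'].astype(int).sum(2)
U,V=np.meshgrid(np.arange(640),np.arange(400))
lit=((im>640)&(U>275)&(U<318)&(V>120)&(V<195)).astype(np.uint8)
ct=max(cv2.findContours(lit,cv2.RETR_EXTERNAL,cv2.CHAIN_APPROX_NONE)[0],key=cv2.contourArea)[:,0].astype(float)
ctr=ct.mean(0); ct+=.5*np.sign(ct-ctr)
cam=-np.array(p['R']).T@p['t']
nn=cv2.undistortPoints(ct[:,None],p['intrinsics'],np.array(p['D']))[:,0]
d=np.c_[nn,np.ones(len(nn))]@np.array(p['R']); q0=L(cam[None])[0]; dd=L(cam+d)-q0; P=q0+dd*((.1008-q0[1])/dd[:,1])[:,None]
P=P[:,[0,2]]
mid=abs(P[:,1]-.122)<.03; print('x left',np.median(P[mid&(P[:,0]<0)][:,0]),'right',np.median(P[mid&(P[:,0]>0)][:,0]))
mid=abs(P[:,0])<.03; print('z bot',np.median(P[mid&(P[:,1]<.12)][:,1]),'top',np.median(P[mid&(P[:,1]>.12)][:,1]))
E
python3 lit.py
```

```text
x left -0.05460013813356712 right 0.05424250114646312
z bot 0.06572128975664504 top 0.17676141251634947
```

Emit:
arm_command(motion=[{"travel": [0.01,0.013,0.03],"dr": [0,0,0],"grip": 0.1},{"travel": [0.01,0.013,0.03],"dr": [0,0,0],"grip": 0.1},{"travel": [0.01,0.013,0.03],"dr": [0,0,0],"grip": 0.1},{"travel": [0.01,0.013,0.03],"dr": [0,0,0],"grip": 0.1},{"travel": [0.01,0.013,0.03],"dr": [0,0,0],"grip": 0.1}])

```text
time: 13.9
tcp_pos: [0.6464, -0.0497, 0.1443]
tool_rot: [0.705, -0.058, 0.705, 0.058]
ft_force: [0.6, -0.8, 0.1]
grip_width: 0.0146
```

```bash
python3 fitd.py s15; python3 knob.py s16|head -4; python3 -c "
from h import *
plan([*rig(0,.002,.1455)],99.45)"
```

```text
tcp rig [[0.0029 0.0027 0.1443]] [-0.3 -0.9 -0.3]
face plane slope x,z, y0 [0.0027 0.0089 0.0055] 465 0.0008 yaw err deg 0.15 tilt 0.51
ymed 0.0065 x [-0.0492 -0.0481  0.0391  0.0415] z [0.0784 0.0802 0.1664 0.1681]
left x min -0.05 right max 0.0428
centre fit [-0.002   0.1236] res 0.001
free r [-0.0016  0.1224  0.0455]
0.2 [[186.4, 285.9], [222.9, 483.3]]
0.25 [[178.1, 285.9], [222.9, 483.3]]
0.3 [[169.9, 286.3], [222.9, 483.3]]
0.35 [[161.9, 287.3], [222.9, 483.3]]
jaw 99.5 dr units [ 0. -0. -0.] deg 0.0
jaw 279.4 dr units [-6.  0. -0.] deg 180.0
tcp [ 0.6464 -0.0497  0.1443] jaw now 99.45 q [-0.17  0.61  1.38 -0.    1.15 -1.9 ] t 14.0 w 0.0147 F [-0.5  0.6 -0.8]
travel units [-0.008 -0.004 -0.019]
```

View pics/s15z.png

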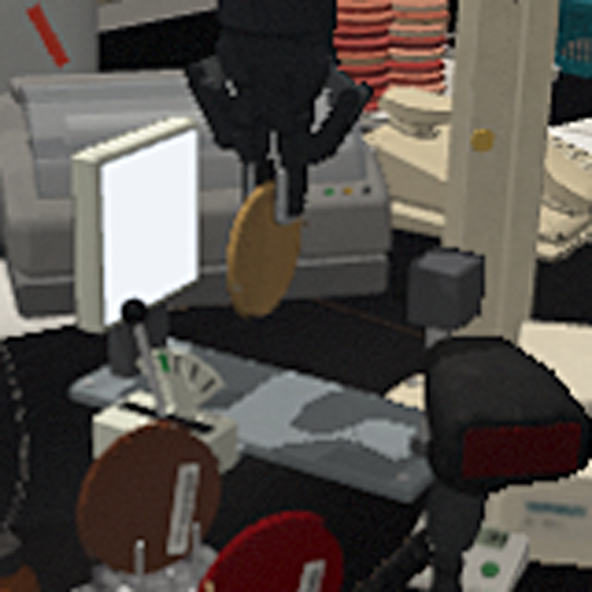

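Emit:
arm_command(motion=[{"travel": [-0.007,0,0.004],"dr": [0,0,0],"grip": 0.1},{"travel": [-0.007,0,0.004],"dr": [0,0,0],"grip": 0.1},{"travel": [-0.007,0,0.004],"dr": [0,0,0],"grip": 0.1},{"travel": [-0.007,0,0.004],"dr": [0,0,0],"grip": 0.1},{"travel": [-0.007,0,0.004],"dr": [0,0,0],"grip": 0.1}])

```text
time: 14.5
tcp_pos: [0.647, -0.0496, 0.1453]
tool_rot: [0.705, -0.058, 0.705, 0.058]
ft_force: [0.4, 0.3, -0.8]
grip_width: 0.0145
```

```bash
python3 fitd.py s17; python3 -c "
from h import *
print(abs(manip.state()['qvel']).max()); print(manip.sign_off())"
```

```text
tcp rig [[0.0035 0.0027 0.1453]] [ 0.2 -0.5  0. ]
face plane slope x,z, y0 [0.0005 0.0039 0.006 ] 464 0.0009 yaw err deg 0.03 tilt 0.22
ymed 0.0064 x [-0.048  -0.0465  0.0397  0.0424] z [0.0794 0.0813 0.1668 0.1696]
left x min -0.0501 right max 0.0428
centre fit [-0.0012  0.1244] res 0.0009
free r [-0.0009  0.1231  0.0454]
0.0007942635325512137
the job is handed in; nothing more can be done
None
```

I set the dimmer lever to its green mark and lifted the tan dish out of the rack. It is now held still at the viewing point, and the job is handed in at about 14.6 s of the 58 s allowed.

**Dimmer:**
- The first try, pinching the knob, left the lever short, at about 0.9 rad by the pictures. I then pushed it on with the closed fingers.
- After that, the separate readings put it between 0.985 and 1.03 rad, against the target of 1.0. The knob's place in the picture fits 1.0 best.

**Dish:**
- The last picture puts the centre about 1 mm to the side of the lens axis and 124.4 mm above the table, against 125 mm wanted.
- The flat face is square to the camera, within about 0.2° by the fitted face.
- The arm was at rest at hand-in, with no notable outside force. The red and brown dishes still stand in the rack.

**Checks that disagreed:**
- **Sideways position:** the arm's own reading puts the dish about 2 mm to the other side, which is within the 2 mm camera calibration.
- **Position along the line of sight:** the coloured face showed about 13 mm nearer the panel than the pad holding that side. I took this as a clear lid and set the position from the finger pads (0.7 mm from midway). If that is wrong, the dish could sit about 12 mm too close to the panel.

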